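# Wedge the retaining clip off the lens rod

### The arm

A 6-joint arm with a two-finger parallel gripper is mounted at the origin on the work surface. World frame = base frame: x ahead of the robot, y to its left, z up, the work surface at z = 0. Lengths are in m, angles in rad, forces in N, time in s.
With the tool pointing down it reaches from about 0.325 to 0.925 m from the base axis. Payload 3.1 kg.
Tool frame: the origin (TCP) lies at the very end of the fingers, on their centre line; the grasp point (between the pads) lies 19 mm behind it; z points along the fingers, x is the direction in which the jaws open and shut, and the axes are right-handed (so a half turn about z gives the same grasp; the last joint's range is limited). The gripper opens to 85 mm and grips with 20 to 120 N. Pads are 22 mm wide; open, the fingers measure 114 mm over their backs; the gripper's body (76 mm by 85 mm) begins 54 mm behind the grasp point. The pads swing forward as they close: fully open they stand 13 mm farther back than shut.
Start: joints at [1.124, 0.217, 1.613, -0, 1.311, -0.112], TCP at [0.205, 0.59, 0.231] pointing down, gripper open.
Joint ranges: [-2.75, 2.75], [-0.78, 2.1], [0.31, 2.55], [-1.13, 4.27], [0.13, 2.63], [-2.58, 2.58]. Speed limits (rad/s): [2.79, 2.79, 3.14, 3.14, 3.14, 3.14].

### API

Orientations are given as [roll, pitch, yaw] about the fixed x, y, z axes, in that order (R = Rz(yaw) Ry(pitch) Rx(roll)).
In Python, from rig import r, cams, spotter gives the robot as it stands. The module is installed in compiled form; this text tells all that it offers.
- The arm moves only by the tool send_rows, never from a script. Its argument "motion" is a list of rows, each an object of numbers: "tx", "ty", "tz": the shift along the tool's x, y, z in cm; "ax", "ay", "az": the turn, a rotation vector about the tool's x, y, z in degrees. In form: [{"tx": .., "ty": .., "tz": .., "ax": .., "ay": .., "az": ..}, ...]. A call has exactly 8 rows; each row is the pose to reach, as a shift and turn from the pose commanded when the call began, along the tool's axes at that moment; what a row does not reach only later rows make up. A row lasts 1/8 s, in which the tool goes at most 62.5 mm and 10.7 degrees, less where a joint would pass 70% of its speed; a pose out of reach is approached as far as the arm can. A call with a gripper value outside its range is refused whole. "grip" is the finger opening in cm, from 0 to 8.54, set as the call begins (left out, the last holds). The fingers move at their own pace and stop on an object; the grip force is fixed at half the most. Time passes only in rows, so rows that repeat a pose let the fingers close, or fill a call up. It gives the time, the measured TCP pose, the force and the opening at its end, in the units of the state.
- r.state(): the state, without advancing time (a new reading comes with each control period).
- cams.read_camera(name): name is "scene" or "side" or "wrist"; returns a dict with "frame" (400x640x3 uint8, blue, green, red), "fx", "fy", "cx", "cy" (pixels), "extrinsics" (4x4, takes a point from camera to world coordinates); the wrist camera has in their place "tool_from_camera" (4x4, takes a point from camera to tool coordinates, whose origin is the TCP and whose axes are the tool frame's). Camera axes: x right, y down, z forward; pixel columns grow to the right and rows downward; lengths in m; the calibration is good to about 2 mm. A picture is of the moment at which its call begins: read the wrist's pose just before it. There is no depth.
- r.job_done(): hands the job in, once; it reports no verdict.
Trained networks look in a picture, given as the dict that the camera call returned (one of the last four; its "shot" number tells which), for a name from the list of things; names that differ only in an ending like _2 or _b are one class to them, and where a whole thing is asked for, a point or a joint stands for the part that bears it (a point fixed in the world has none). Each returns a list of dicts, best first, with "score" (0 to 1); they miss things now and then, are a little off and sometimes report something else, mostly with a low value. They report only what shows in the picture. A call takes as long as a camera call. They do not tell look-alikes from the thing itself.
- spotter.look_for(name, picture): "position" ([x, y, z] in m, in the coordinates of the camera as it stood for that picture, good to about 4 mm: the middle of the surface that is visible of it).
- spotter.landmark_of(name, picture): "position" ([x, y, z] in m, in the coordinates of the camera as it stood for that picture, good to about 4 mm: a listed point, or the origin of a listed thing).
The state is a dict: "time": time; "joints": joint angles; "joint_vel": joint speeds; "effort": joint torques, N m; "tcp_pos": TCP position; "eef_rot": TCP orientation; "wrist_force": force on the tool from outside, world axes, zero at the start; "moment": the same for the moment, N m; "gripper_width": finger opening in m.
Only numpy, scipy, OpenCV 4.12 (cv2) and the standard library are available. Lean on these libraries where they do the work, as an engineer would, in place of code of your own. Each camera call takes 0.05 s, during which the arm holds its last target.

### The job

The bronze spring clip snapped into the groove near the free end of the steel rod keeps the lens carrier on the rod. Take it off: hold the yellow wedge by its handle and slide its blade along the top of the rod, from the free end and under the clip's bow, until the clip springs off, then put the clip in the blue parts tray and lay the wedge down on the table. Don't pull the clip off with the gripper, and leave the lens carrier and everything else where they are.

Things in the scene. Friction and masses are not known exactly. Their poses are not given: they have to be found in the camera images.
- groove (a point): Point on the axis of a level, fixed steel rod in the middle of the clip's groove, 100 mm above the table. Rod 20 mm in diameter, 335 mm long; groove 16 mm in diameter, 20 mm long. x runs along the rod from its free end inwards to the lens carrier, z is up. Pillars hold it from below (32 mm wide saddles) at x = +55 and +245 mm, each with a clamping fork on the table out to y = +70 mm; its top is bare.
- rod_end (a point): Centre of the rod's free end face, 55 mm from the groove's centre; same axes. Nothing stands in front of it.
- clip_centre (a point): Centre of the ring part of the bronze omega-shaped spring clip (28 g); starts upright on the rod's axis in the groove, x along the rod, z up to its bow. Strip 15 mm wide (x), 2 mm thick. Two springy jaws hang from the bow, 12 mm apart where narrowest, 6 mm above and 6 mm below this point; flared feet end 14 mm below it. 25 mm wide, 32 mm high. About 16 N straight up would pull it off.
- clip_bow (a point): Middle of the underside of the clip's flat bow, 16 mm above its centre and 6 mm above the rod's top; 20 mm clear between the jaws here. A wedge under it meets 5 to 14 N; the clip shifts up to 4 mm along the groove and tips a little; with the bow 7 mm up the jaws ride over the rod and it springs loose, then hangs by the bow astride the blade. It slides easily on rod and wedge.
- wedge_grip (a point): Centre of the handle of the yellow plastic wedge (about 75 g), which starts lying flat on the table; 12 mm above the tool's flat underside. x points to the blade's tip, z up. Handle 90 mm long (x = -45 to +45 mm), 20 mm wide, 24 mm high, gripped across its width. The blade, 9 mm wide, goes on from x = 45 to the tip at 140 mm, its underside flush with the handle's.
- wedge_seat (a point): Middle of the wedge's clip seat: the level part of the blade's top, from 45 to 64 mm ahead of the handle's centre, 17 mm above the underside. Then comes a crest 19 mm high to 69 mm, then an even taper to the tip. With the underside on the rod's top and the seat under the bow the clip is loose and can be lifted off on the blade; the crest keeps it from sliding off forwards.
- wedge_tip (a point): Underside of the wedge's tip, on its centre line, 140 mm ahead of the handle's centre, where the blade is 2.5 mm thick; same axes.
- tray: Shallow blue parts tray, loose, about 450 g, 130 (x) x 110 (y) mm, 8 mm high, walls and floor 2.5 mm. Origin at the centre of its underside. A clip stood on its floor on its feet has its bow's underside 30 mm above the floor.
- lens (a point): Centre of the 57 mm lens ring of the black lens carrier, 71 mm above the rod's axis. The carrier (44 mm long along the rod, 50 mm wide, to 23 mm above the axis, ring above it) runs on the rod between the pillars, its near face 118 mm or more from the groove.
- driver: Green-handled screwdriver, 150 mm long, lying on the table. Origin under it. Not part of the job.
- dishes: Stack of two pale closed Petri dishes, 92 mm across, 25 mm high. Origin under it. Not part of the job.
- holder: Black post holder, 33 mm across, 50 mm high, brass thumbscrew, standing. Origin under it. Not part of the job.
- post: Bare steel post, 13 mm across, 75 mm high, standing. Origin under it. Not part of the job.
- tissue_box: White box of lens tissue, 85 x 120 x 45 mm. Origin under it. Not part of the job.
- duster: Small amber bottle with black cap, 42 mm across, 95 mm high, standing. Origin under it. Not part of the job.
There are look-alikes about, which are no part of the job. Of the things that look like the part that bears wedge_grip, the largest one is meant.

How it is judged:
By the outcome, as a careful person would: the job done as asked, in the order asked, and still so for the second after the job is handed in, with the robot touching nothing.
It also fails if it takes over 64 s, if anything falls off the work surface, if the arm or the gripper's body presses on something with over 40 N, if the wrist force passes 120 N, or if a joint passes its speed limit or range.

## Working session

There is one attempt and no reset: what is moved stays moved. The work goes in short steps, Python scripts to look and compute and a tool call to move; the robot and the scene stay as the last step left them, time stands still between calls to the robot, and variables do not carry over. Pictures are saved under pics/ and viewed, and the job is handed in when it is done.

Besides the shell and the picture viewer there is one more tool, called after "Request:" by a JSON object that holds its "fn" and its "kwargs". send_rows: Moves the arm, as the interface text tells. Its arguments: {"type":"object","properties":{"motion":{"type":"array"},"grip":{"type":"number"}},"required":["motion"]}

```bash
mkdir -p pics
cat > h.py <<'E'
import numpy as np, cv2
from scipy.spatial.transform import Rotation as R
from rig import r, cams, spotter
def T(p,rpy):
    M=np.eye(4); M[:3,:3]=R.from_euler('xyz',rpy).as_matrix(); M[:3,3]=p; return M
def shot(name,fn=None):
    s=r.state(); c=cams.read_camera(name)
    E=np.array(c['extrinsics']) if 'extrinsics' in c else T(s['tcp_pos'],s['eef_rot'])@np.array(c['tool_from_camera'])
    if fn: cv2.imwrite('pics/'+fn,c['frame'])
    return c,E
def find(n,c,E,f='landmark_of',k=3):
    out=[]
    for d in getattr(spotter,f)(n,c)[:k]:
        p=np.array(d['position']); w=(E@np.r_[p,1])[:3]
        px=(c['fx']*p[0]/p[2]+c['cx'],c['fy']*p[1]/p[2]+c['cy'])
        out.append((round(d['score'],2),w.round(4).tolist(),[int(a) for a in px]))
    return out
def proj(w,c,E):
    p=np.linalg.inv(E)@np.r_[w,1]; return np.array([c['fx']*p[0]/p[2]+c['cx'],c['fy']*p[1]/p[2]+c['cy']])
def ray(px,c,E):
    d=E[:3,:3]@np.array([(px[0]-c['cx'])/c['fx'],(px[1]-c['cy'])/c['fy'],1]); return E[:3,3],d/np.linalg.norm(d)
def atz(px,z,c,E):
    o,d=ray(px,c,E); return o+d*(z-o[2])/d[2]
E
python3 - <<'E'
from h import *
print(r.state())
for n in ['scene','side','wrist']:
    c,E=shot(n,n+'0.png'); print(n,E[:3].round(3).tolist(),c['fx'])
    for t in ['groove','rod_end','clip_centre','clip_bow','wedge_grip','wedge_seat','wedge_tip','tray','lens','driver','dishes','holder','post','tissue_box','duster']:
        print(t,find(t,c,E))
E
```

```text
{'time': 0.0, 'joints': array([ 1.12377465e+00,  2.17756482e-01,  1.61490755e+00,  4.89535531e-06,
        1.31130930e+00, -1.12206406e-01]), 'joint_vel': array([ 0.00060347, -0.00019749,  0.00085558, -0.00062439,  0.00137134,
        0.00198118]), 'effort': array([-1.49128726e-03, -3.96851349e+01, -3.03852296e+01, -3.24699186e-04,
        9.67821950e-03,  2.96562199e-06]), 'tcp_pos': array([0.2050026 , 0.58956958, 0.22998072]), 'eef_rot': array([-3.14132139e+00,  2.36517755e-03,  1.23598011e+00]), 'wrist_force': array([ 0.70345032, -0.65891413, -0.29029549]), 'moment': array([-0.00120354,  0.00584137,  0.03290866]), 'gripper_width': 0.08536149391548489}
scene [[-0.835, 0.303, -0.459, 1.199], [0.55, 0.452, -0.702, 0.977], [-0.005, -0.839, -0.544, 0.924]] 418.2340498616957
groove [(0.86, [0.6307, -0.014, 0.0996], [303, 221]), (0.51, [0.4368, -0.2119, 0.0183], [319, 197])]
rod_end [(0.59, [0.6104, 0.036, 0.0984], [316, 226]), (0.16, [0.4907, 0.2685, 0.0025], [388, 275])]
clip_centre [(0.47, [0.6293, -0.0161, 0.0971], [303, 221])]
clip_bow [(0.75, [0.4486, -0.1591, 0.0131], [324, 206]),
[... 1981 characters left out ...]
driver [(0.6, [0.3742, 0.1053, 0.0035], [255, 236])]
dishes [(0.78, [0.7002, 0.2929, 0.0007], [302, 184])]
holder [(0.53, [0.6021, 0.4153, -0.0014], [262, 181]), (0.25, [0.61, -0.4958, 0.0015], [480, 309])]
post [(0.63, [0.502, -0.3807, 0.001], [411, 303])]
tissue_box [(0.56, [0.3829, -0.4806, 0.0013], [412, 355]), (0.45, [0.42, -0.2917, -0.0011], [360, 300])]
duster [(0.97, [0.6095, -0.4961, 0.0018], [480, 309])]
wrist [[0.329, 0.905, 0.269, 0.137], [0.944, -0.315, -0.093, 0.614], [0.0, 0.284, -0.959, 0.374]] 287.7521636567528
groove []
rod_end []
clip_centre []
clip_bow []
wedge_grip []
wedge_seat []
wedge_tip []
tray []
lens []
driver []
dishes []
holder []
post []
tissue_box []
duster []
```

Run:
```python
import cv2
for n,(x0,y0,x1,y1) in {'scene':(230,150,430,350),'side':(220,150,480,350)}.items():
    f=cv2.imread(f'pics/{n}0.png'); g=f[y0:y1,x0:x1]; cv2.imwrite(f'pics/{n}0c.png',cv2.resize(g,None,fx=3,fy=3,interpolation=cv2.INTER_CUBIC))
```

```text
(no output)
```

View pics/scene0c.png

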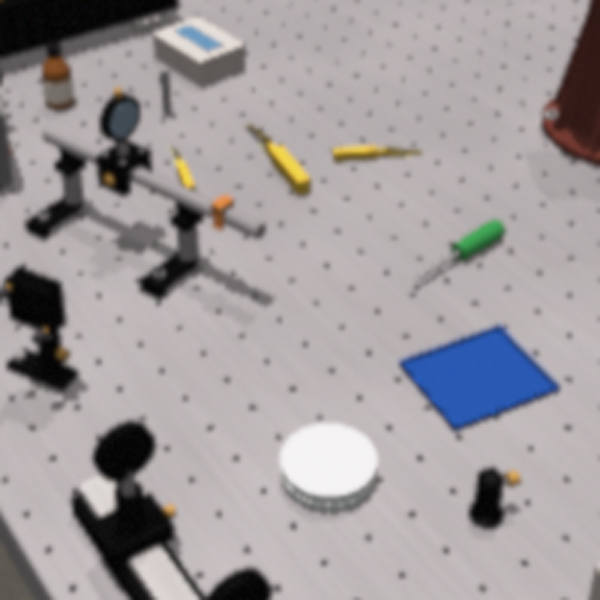

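View pics/side0c.png

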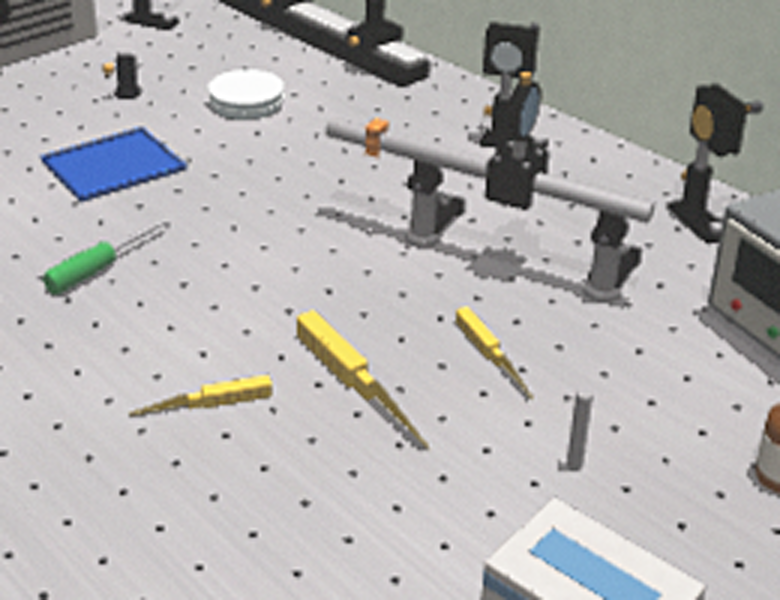

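View pics/wrist0.png

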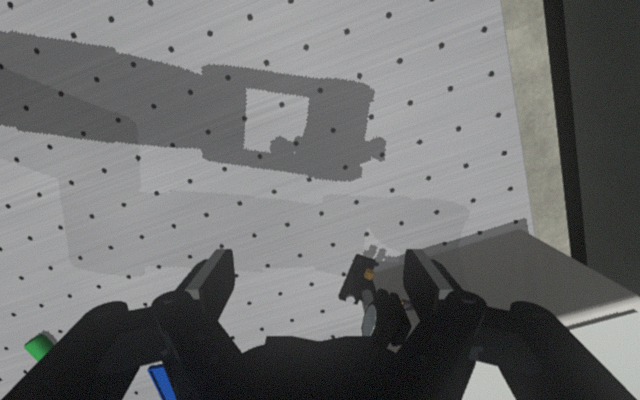

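```bash
cat >> h.py <<'E'
def tool(p,yaw,pitch=0):  # tool pointing down; yaw in deg
    M=np.eye(4); M[:3,:3]=(R.from_euler('z',yaw,degrees=True)*R.from_euler('x',180,degrees=True)).as_matrix(); M[:3,3]=p; return M
def rel(Tt):
    s=r.state(); Tc=T(s['tcp_pos'],s['eef_rot']); D=np.linalg.inv(Tc)@Tt
    print('t',s['time'],'tcp',s['tcp_pos'].round(4),'yaw',np.degrees(s['eef_rot']).round(2),'F',s['wrist_force'].round(1))
    print('shift cm',(D[:3,3]*100).round(2),'rot deg',np.degrees(R.from_matrix(D[:3,:3]).as_rotvec()).round(2))
E
python3 - <<'E'
from h import *
rel(tool([0.632,-0.027,0.26],18.4))
E
```

```text
t 2.4 tcp [0.2053 0.5903 0.2313] yaw [180.    -0.    70.82] F [-0.7 -0.8 -0.3]
shift cm [-44.28  60.58  -2.87] rot deg [-0.   -0.   52.42]
```

Request:
{"fn": "send_rows", "kwargs": {"motion": [{"tx": -3.4, "ty": 4.7, "tz": -0.5, "az": 6}, {"tx": -6.8, "ty": 9.3, "tz": -1, "az": 12}, {"tx": -10.2, "ty": 14, "tz": -1.5, "az": 18}, {"tx": -13.6, "ty": 18.6, "tz": -2, "az": 24}, {"tx": -17, "ty": 23.3, "tz": -2.9, "az": 30}, {"tx": -20.4, "ty": 28, "tz": -2.9, "az": 36}, {"tx": -23.8, "ty": 32.6, "tz": -2.9, "az": 42}, {"tx": -27.3, "ty": 37.3, "tz": -2.9, "az": 52.4}]}}

```text
schema error: expected keys tx, ty, tz, ax, ay, az
```

Run:
```python
from h import *
rel(tool([0.632,-0.027,0.26],18.4))
```

```text
t 2.4 tcp [0.2053 0.5903 0.2313] yaw [180.    -0.    70.82] F [-0.7 -0.8 -0.3]
shift cm [-44.28  60.58  -2.87] rot deg [-0.   -0.   52.42]
```

Request:
{"fn": "send_rows", "kwargs": {"motion": [{"tx": -3.4, "ty": 4.7, "tz": -0.5, "ax": 0, "ay": 0, "az": 6}, {"tx": -6.8, "ty": 9.3, "tz": -1, "ax": 0, "ay": 0, "az": 12}, {"tx": -10.2, "ty": 14, "tz": -1.5, "ax": 0, "ay": 0, "az": 18}, {"tx": -13.6, "ty": 18.6, "tz": -2, "ax": 0, "ay": 0, "az": 24}, {"tx": -17, "ty": 23.3, "tz": -2.9, "ax": 0, "ay": 0, "az": 30}, {"tx": -20.4, "ty": 28, "tz": -2.9, "ax": 0, "ay": 0, "az": 36}, {"tx": -23.8, "ty": 32.6, "tz": -2.9, "ax": 0, "ay": 0, "az": 42}, {"tx": -27.3, "ty": 37.3, "tz": -2.9, "ax": 0, "ay": 0, "az": 52.4}]}}

```text
time: 3.4
tcp_pos: [0.4689, 0.2084, 0.2607]
eef_rot: [-3.141, -0.001, 0.316]
wrist_force: [1.4, 0.3, -0.3]
gripper_width: 0.0854
```

Run:
```python
from h import *
rel(tool([0.632,-0.027,0.26],18.4))
```

```text
t 3.4 tcp [0.4689 0.2084 0.2607] yaw [-1.7999e+02 -7.0000e-02  1.8110e+01] F [ 1.4  0.3 -0.3]
shift cm [ 8.19 27.44  0.08] rot deg [-0.01 -0.07 -0.29]
```

Run:
```python
from h import *
c,E=shot('wrist','w1.png'); np.save('w1E.npy',E); print(find('tray',c,E))
```

```text
[(0.64, [0.491, 0.2735, -0.003], [348, 128])]
```

Request:
{"fn": "send_rows", "kwargs": {"motion": [{"tx": 1.6, "ty": 5.5, "tz": 0, "ax": 0, "ay": 0, "az": 0}, {"tx": 3.2, "ty": 11, "tz": 0, "ax": 0, "ay": 0, "az": 0}, {"tx": 4.8, "ty": 16.5, "tz": 0, "ax": 0, "ay": 0, "az": 0}, {"tx": 6.5, "ty": 22, "tz": 0, "ax": 0, "ay": 0, "az": 0}, {"tx": 8.2, "ty": 27.4, "tz": 0, "ax": 0, "ay": 0, "az": 0}, {"tx": 8.2, "ty": 27.4, "tz": 0, "ax": 0, "ay": 0, "az": 0}, {"tx": 8.2, "ty": 27.4, "tz": 0, "ax": 0, "ay": 0, "az": 0}, {"tx": 8.2, "ty": 27.4, "tz": 0, "ax": 0, "ay": 0, "az": 0}]}}

```text
time: 4.5
tcp_pos: [0.6316, -0.0225, 0.2603]
eef_rot: [-3.141, 0.0, 0.323]
wrist_force: [0.3, -0.2, -0.7]
gripper_width: 0.0855
```

Run:
```python
from h import *
c,E=shot('wrist','w2.png'); np.save('w2E.npy',E)
print(c['fx'],c['cx'],c['cy'])
for n in ['groove','rod_end','clip_bow']: print(n,find(n,c,E))
```

```text
287.7521636567528 318.6066186348984 200.23978830741643
groove [(0.81, [0.6327, -0.0172, 0.1006], [320, 180])]
rod_end [(0.84, [0.613, 0.0379, 0.0967], [319, 124])]
clip_bow [(0.67, [0.6224, -0.0114, 0.1127], [313, 174])]
```

View pics/w1.png

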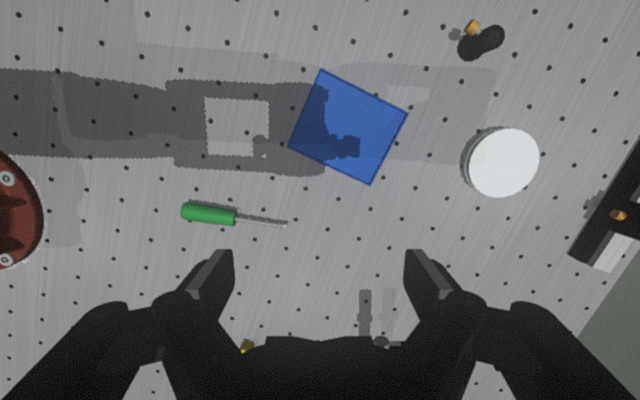

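View pics/w2.png

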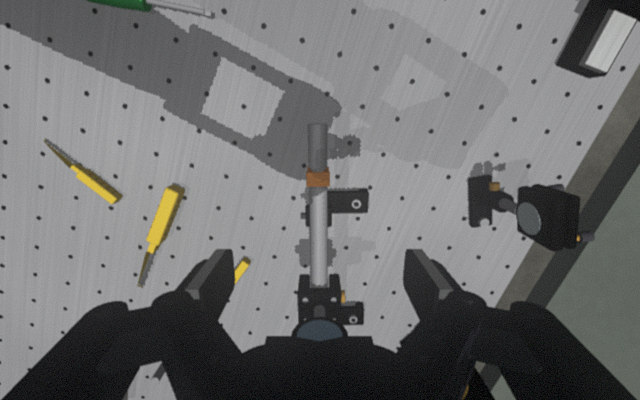

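Run:
```python
import cv2,numpy as np
f=cv2.imread('pics/w2.png')
cv2.imwrite('pics/w2c.png',cv2.resize(f[110:300,260:380],None,fx=4,fy=3,interpolation=cv2.INTER_CUBIC))
cv2.imwrite('pics/w2d.png',cv2.resize(f[170:300,120:220],None,fx=5,fy=4.5,interpolation=cv2.INTER_CUBIC))
g=cv2.cvtColor(f,6).astype(int)
for v in (128,135,145,155,165,192,205,220,235,250,260,270,280): print(v,g[v,300:340].tolist())
```

```text
128 [94, 98, 102, 94, 95, 98, 95, 85, 78, 82, 80, 94, 95, 100, 98, 103, 109, 106, 107, 101, 96, 90, 90, 85, 88, 74, 77, 85, 110, 132, 135, 146, 155, 151, 151, 142, 144, 143, 144, 144]
135 [95, 98, 94, 104, 98, 101, 97, 90, 78, 83, 80, 89, 96, 98, 100, 106, 105, 106, 105, 104, 97, 95, 88, 84, 81, 80, 77, 87, 95, 98, 97, 98, 93, 93, 95, 92, 108, 132, 143, 142]
145 [99, 95, 102, 99, 102, 99, 96, 102, 83, 82, 81, 91, 94, 101, 104, 103, 103, 105, 101, 104, 98, 94, 90, 87, 79, 80, 73, 89, 98, 97, 96, 93, 101, 100, 99, 92, 90, 88, 87, 90]
155 [101, 102, 102, 97, 100, 96, 95, 96, 81, 84, 82, 89, 95, 98, 101, 98, 93, 90, 90, 90, 84, 87, 82, 81, 78, 74, 77, 86, 99, 98, 93, 83, 95, 88, 89, 84, 87, 92, 95, 88]
165 [98, 86, 59, 44, 44, 53, 89, 102, 90, 83, 84, 92, 92, 101, 100, 98, 87, 88, 87, 94, 88, 86, 86, 84, 74, 78, 83, 125, 151, 157, 156, 159, 160, 156, 151, 146, 142, 144, 147, 145]
192 [161, 157, 149, 144, 134, 115, 99, 102, 94, 81, 84, 87, 88, 93, 94, 98, 103, 105, 104, 104, 104, 115, 122, 137, 135, 125, 113, 61, 49, 41, 45, 44, 45, 46, 44, 51, 42, 42, 49, 47]
205 [160, 157, 161, 159, 157
[... 632 characters left out ...]
, 144, 151, 159, 162, 156, 154, 154, 149, 146, 130, 124, 109, 91, 92, 92, 93, 91, 89, 90, 88, 97, 126, 145, 149, 147]
260 [97, 101, 97, 101, 96, 101, 105, 101, 101, 96, 89, 105, 116, 126, 136, 148, 151, 158, 165, 164, 158, 157, 145, 146, 138, 126, 106, 90, 91, 86, 88, 96, 123, 144, 148, 143, 145, 141, 147, 150]
270 [152, 154, 154, 155, 161, 156, 154, 158, 163, 149, 109, 101, 116, 124, 138, 146, 151, 158, 163, 161, 155, 153, 147, 145, 135, 124, 111, 122, 151, 159, 157, 156, 153, 147, 148, 145, 148, 143, 150, 148]
280 [42, 40, 51, 50, 44, 40, 48, 45, 43, 70, 93, 103, 111, 123, 134, 145, 154, 156, 160, 160, 157, 149, 147, 146, 135, 123, 111, 100, 110, 70, 43, 42, 40, 48, 40, 41, 46, 44, 34, 76]
```

View pics/w2c.png

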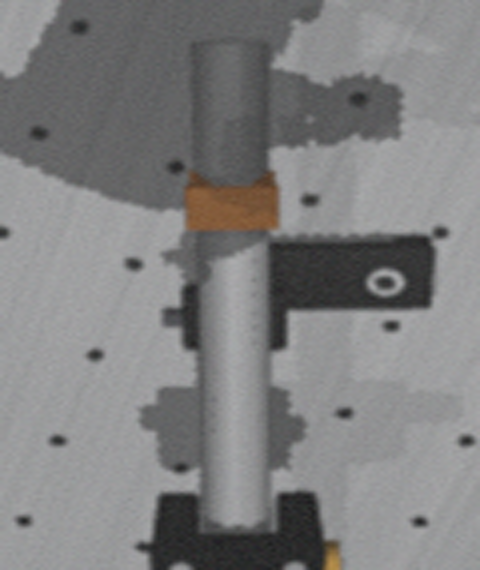

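View pics/w2d.png

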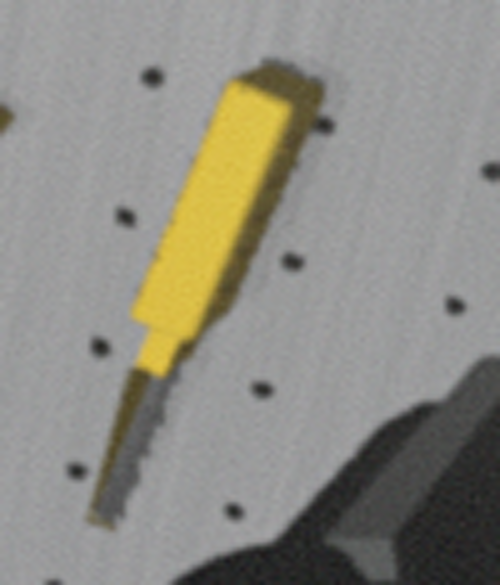

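Run:
```python
from h import *
c=dict(fx=287.752,fy=287.752,cx=318.607,cy=200.240)
E=np.load('w2E.npy')
a=atz((317.35,128),.1,c,E); b=atz((318.35,265),.1,c,E); print(a,b); d=(b-a)/np.linalg.norm(b-a); print('rod dir',d,np.degrees(np.arctan2(d[1],d[0])))
e=atz((317.3,123.3),.1,c,E); print('end',e,'groove',e+.055*d)
print('clip top', atz((318.1,179),.118,c,E))
for q in [(317.3,123.3)]: print('end at z .11',atz(q,.11,c,E))
P=[atz(q,.024,c,E)[:2] for q in [(167,187.3),(178.2,192.9),(146.2,240.7),(158.6,245.6)]]
print(np.array(P).round(4), 'w',np.linalg.norm(P[0]-P[1]),np.linalg.norm(P[2]-P[3]),'l',np.linalg.norm(P[0]-P[2]),np.linalg.norm(P[1]-P[3]))
d2=(P[2]+P[3]-P[0]-P[1]); print('centre',np.mean(P,0),'yaw',np.degrees(np.arctan2(d2[1],d2[0])))
t=atz((120+98/5,170+522/4.5),.002,c,E); print('tip',t)
E1=np.load('w1E.npy')
Q=np.array([atz(q,.008,c,E1)[:2] for q in [(320,69),(408,114),(370,185),(288,147)]]); print('tray',Q.round(4),Q.mean(0),np.linalg.norm(Q-np.roll(Q,-1,0),axis=1))
for q in [(182,212),(287,224)]: print('driver',atz(q,.008,c,E1))
```

```text
[0.61179237 0.03364295 0.1       ] [ 0.66240759 -0.11429647  0.1       ]
rod dir [ 0.3237127  -0.94615542  0.        ] -71.11239749358644
end [0.61027508 0.03802842 0.1       ] groove [ 0.62807928 -0.01401013  0.1       ]
clip top [ 0.62818171 -0.01282194  0.118     ]
end at z .11 [0.61023505 0.03829121 0.11      ]
[[ 0.444  -0.1082]
 [ 0.4599 -0.1111]
 [ 0.4296 -0.196 ]
 [ 0.4478 -0.1981]] w 0.016131024108061616 0.018248372719176134 l 0.08902452770571806 0.08774313038084962
centre [ 0.4453115  -0.15335251] yaw -98.62225660278389
tip [ 0.42153053 -0.29212152  0.002     ]
tray [[0.4314 0.3307]
 [0.5585 0.315 ]
 [0.5454 0.2098]
 [0.4205 0.2247]] [0.48896866 0.27003697] [0.12802961 0.10603634 0.12577466 0.10652568]
driver [0.30080124 0.08763285 0.008     ]
driver [0.45064058 0.11697644 0.008     ]
```

Run:
```python
from h import *
rel(tool([0.4475,-0.1367,0.09],-8.7))
```

```text
t 4.7 tcp [ 0.6319 -0.023   0.2606] yaw [ 1.800e+02 -2.000e-02  1.851e+01] F [ 0.4 -0.4  0.1]
shift cm [-21.1    4.92  17.05] rot deg [-0.000e+00 -2.000e-02  2.721e+01]
```

Request:
{"fn": "send_rows", "kwargs": {"motion": [{"tx": -5.2, "ty": 1.2, "tz": 0, "ax": 0, "ay": 0, "az": 7}, {"tx": -10.4, "ty": 2.4, "tz": 0.5, "ax": 0, "ay": 0, "az": 14}, {"tx": -15.8, "ty": 3.6, "tz": 3, "ax": 0, "ay": 0, "az": 21}, {"tx": -21.1, "ty": 4.9, "tz": 5, "ax": 0, "ay": 0, "az": 27.2}, {"tx": -21.1, "ty": 4.9, "tz": 10, "ax": 0, "ay": 0, "az": 27.2}, {"tx": -21.1, "ty": 4.9, "tz": 15, "ax": 0, "ay": 0, "az": 27.2}, {"tx": -21.1, "ty": 4.9, "tz": 17, "ax": 0, "ay": 0, "az": 27.2}, {"tx": -21.1, "ty": 4.9, "tz": 17, "ax": 0, "ay": 0, "az": 27.2}], "grip": 6}}

```text
time: 5.7
tcp_pos: [0.4458, -0.1362, 0.0886]
eef_rot: [-3.14, 0.004, -0.153]
wrist_force: [0.2, 0.3, -0.0]
gripper_width: 0.0603
```

Run:
```python
from h import *
c,E=shot('wrist','w3.png'); np.save('w3E.npy',E)
print(find('wedge_grip',c,E))
rel(tool([0.4475,-0.1367,0.001],-8.7))
```

```text
[(0.91, [0.4417, -0.1515, 0.0137], [316, 228]), (0.87, [0.5616, -0.2154, 0.0023], [460, 270]), (0.6, [0.3442, -0.1439, 0.01], [199, 234])]
t 5.8 tcp [ 0.4484 -0.1374  0.0913] yaw [ 1.7997e+02 -9.0000e-02 -8.7500e+00] F [-0.1  0.2  0.7]
shift cm [-0.11 -0.06  9.03] rot deg [ 0.03 -0.09 -0.05]
```

View pics/w3.png

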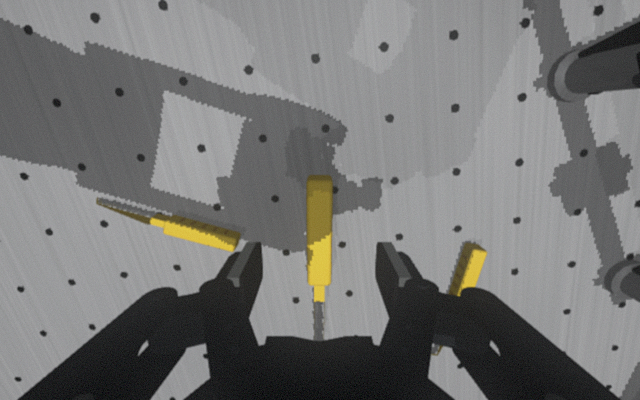

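Run:
```python
from h import *
c=dict(fx=287.752,fy=287.752,cx=318.607,cy=200.240)
E=np.load('w3E.npy')
rr=atz((319.3,177),.024,c,E); ff=atz((318.7,285),.024,c,E); print(rr,ff,np.linalg.norm(rr-ff),'yaw',np.degrees(np.arctan2(*(ff-rr)[1::-1])),(rr+ff)/2)
```

```text
[ 0.45075823 -0.10774319  0.024     ] [ 0.4365656  -0.19702225  0.024     ] 0.09040011104887694 yaw -99.03268861714275 [ 0.44366191 -0.15238272  0.024     ]
```

Request:
{"fn": "send_rows", "kwargs": {"motion": [{"tx": 0, "ty": 0, "tz": 4, "ax": 0, "ay": 0, "az": 0}, {"tx": 0, "ty": 0, "tz": 7, "ax": 0, "ay": 0, "az": 0}, {"tx": 0, "ty": 0, "tz": 8.5, "ax": 0, "ay": 0, "az": 0}, {"tx": 0, "ty": 0, "tz": 8.8, "ax": 0, "ay": 0, "az": 0}, {"tx": 0, "ty": 0, "tz": 8.8, "ax": 0, "ay": 0, "az": 0}, {"tx": 0, "ty": 0, "tz": 8.8, "ax": 0, "ay": 0, "az": 0}, {"tx": 0, "ty": 0, "tz": 8.8, "ax": 0, "ay": 0, "az": 0}, {"tx": 0, "ty": 0, "tz": 8.8, "ax": 0, "ay": 0, "az": 0}]}}

```text
time: 6.8
tcp_pos: [0.4479, -0.1375, 0.0027]
eef_rot: [3.141, -0.001, -0.153]
wrist_force: [0.3, 0.3, 0.8]
gripper_width: 0.0595
```

Run:
```python
from h import *
rel(tool([0.4475,-0.1367,0.001],-8.7)); print(r.state()['joint_vel'].round(4))
```

```text
t 6.8 tcp [ 0.4479 -0.1375  0.0027] yaw [ 1.7999e+02 -5.0000e-02 -8.7900e+00] F [0.3 0.3 0.8]
shift cm [-0.05 -0.07  0.17] rot deg [ 0.01 -0.05 -0.09]
[-0.0021  0.0027  0.0018 -0.0008 -0.0018  0.    ]
```

Request:
{"fn": "send_rows", "kwargs": {"motion": [{"tx": 0, "ty": 0, "tz": 0, "ax": 0, "ay": 0, "az": 0}, {"tx": 0, "ty": 0, "tz": 0, "ax": 0, "ay": 0, "az": 0}, {"tx": 0, "ty": 0, "tz": 0, "ax": 0, "ay": 0, "az": 0}, {"tx": 0, "ty": 0, "tz": 0, "ax": 0, "ay": 0, "az": 0}, {"tx": 0, "ty": 0, "tz": 0, "ax": 0, "ay": 0, "az": 0}, {"tx": 0, "ty": 0, "tz": 0, "ax": 0, "ay": 0, "az": 0}, {"tx": 0, "ty": 0, "tz": 0, "ax": 0, "ay": 0, "az": 0}, {"tx": 0, "ty": 0, "tz": 0, "ax": 0, "ay": 0, "az": 0}], "grip": 1}}

```text
time: 7.8
tcp_pos: [0.4478, -0.1374, 0.0024]
eef_rot: [3.141, -0.0, -0.153]
wrist_force: [0.3, 0.2, 2.3]
gripper_width: 0.0186
```

Run:
```python
from h import *
d=np.array([np.cos(np.radians(-71.3)),np.sin(np.radians(-71.3))])
end=np.array([0.6107,0.0370]); print('end/groove',end,end+.055*d)
# TCP is 0.0157 behind handle centre; tip 140 ahead; tip 30mm before end
p=end-d*(0.030+0.140+0.0157); print(p)
rel(tool([*p,0.15],18.7));
```

```text
end/groove [0.6107 0.037 ] [ 0.62833371 -0.01509657]
[0.55116217 0.21289695]
t 7.8 tcp [ 0.4478 -0.1374  0.0024] yaw [ 1.7999e+02 -2.0000e-02 -8.7900e+00] F [0.3 0.2 2.3]
shift cm [  4.87 -36.2  -14.76] rot deg [ 1.000e-02 -2.000e-02 -2.749e+01]
```

Request:
{"fn": "send_rows", "kwargs": {"motion": [{"tx": 0, "ty": 0, "tz": -3, "ax": 0, "ay": 0, "az": 0}, {"tx": 0, "ty": -1, "tz": -8, "ax": 0, "ay": 0, "az": 0}, {"tx": 0.7, "ty": -5.5, "tz": -12, "ax": 0, "ay": 0, "az": -4}, {"tx": 1.4, "ty": -10.5, "tz": -14.8, "ax": 0, "ay": 0, "az": -8}, {"tx": 2.1, "ty": -16, "tz": -14.8, "ax": 0, "ay": 0, "az": -12}, {"tx": 2.8, "ty": -21, "tz": -14.8, "ax": 0, "ay": 0, "az": -16}, {"tx": 3.5, "ty": -26, "tz": -14.8, "ax": 0, "ay": 0, "az": -20}, {"tx": 4.2, "ty": -31, "tz": -14.8, "ax": 0, "ay": 0, "az": -24}]}}

```text
time: 8.8
tcp_pos: [0.5359, 0.1642, 0.1495]
eef_rot: [3.142, 0.002, 0.268]
wrist_force: [0.4, -0.3, -0.4]
gripper_width: 0.0187
```

Run:
```python
from h import *
rel(tool([0.5512,0.2129,0.15],18.7));
```

```text
t 8.8 tcp [0.5359 0.1642 0.1495] yaw [1.800e+02 9.000e-02 1.537e+01] F [ 0.4 -0.3 -0.4]
shift cm [ 2.77 -4.29 -0.06] rot deg [ 0.    0.09 -3.33]
```

Request:
{"fn": "send_rows", "kwargs": {"motion": [{"tx": 1.4, "ty": -2.2, "tz": 0, "ax": 0, "ay": 0, "az": -1.6}, {"tx": 2.8, "ty": -4.3, "tz": 0, "ax": 0, "ay": 0, "az": -3.3}, {"tx": 2.8, "ty": -4.3, "tz": 2, "ax": 0, "ay": 0, "az": -3.3}, {"tx": 2.8, "ty": -4.3, "tz": 3, "ax": 0, "ay": 0, "az": -3.3}, {"tx": 2.8, "ty": -4.3, "tz": 3, "ax": 0, "ay": 0, "az": -3.3}, {"tx": 2.8, "ty": -4.3, "tz": 3, "ax": 0, "ay": 0, "az": -3.3}, {"tx": 2.8, "ty": -4.3, "tz": 3, "ax": 0, "ay": 0, "az": -3.3}, {"tx": 2.8, "ty": -4.3, "tz": 3, "ax": 0, "ay": 0, "az": -3.3}]}}

```text
time: 9.8
tcp_pos: [0.5526, 0.2114, 0.121]
eef_rot: [3.141, -0.001, 0.323]
wrist_force: [0.1, -0.0, -0.5]
gripper_width: 0.0188
```

Run:
```python
from h import *
import pickle
D={}
for n in ['scene','side','wrist']:
    c,E=shot(n,n+'1.png'); D[n]=({k:c[k] for k in('fx','fy','cx','cy')},E)
    for t in ['wedge_tip','wedge_seat','rod_end','groove'] if n!='wrist' else []: print(n,t,find(t,c,E))
pickle.dump(D,open('D1.pkl','wb'))
rel(tool([0.5512,0.2129,0.12],18.7)); 
for n,(x0,y0,x1,y1) in {'scene':(240,150,400,270),'side':(270,130,430,250)}.items():
    f=cv2.imread(f'pics/{n}1.png'); cv2.imwrite(f'pics/{n}1c.png',cv2.resize(f[y0:y1,x0:x1],None,fx=5,fy=5,interpolation=cv2.INTER_CUBIC))
```

```text
scene wedge_tip [(0.81, [0.6031, 0.0607, 0.12], [322, 224]), (0.45, [0.5345, -0.3088, 0.0008], [287, 198]), (0.24, [0.6301, -0.0129, 0.102], [303, 220])]
scene wedge_seat [(0.74, [0.5746, 0.1401, 0.138], [344, 229]), (0.45, [0.548, -0.2547, 0.0108], [290, 203]), (0.44, [0.3144, -0.1266, 0.0115], [357, 199])]
scene rod_end [(0.67, [0.6106, 0.0357, 0.1006], [316, 226])]
scene groove [(0.75, [0.63, -0.0142, 0.099], [303, 221])]
side wedge_tip [(0.76, [0.6016, 0.0625, 0.116], [322, 185]), (0.73, [0.262, -0.1068, 0.0035], [263, 288]), (0.59, [0.5323, -0.3045, -0.0007], [395, 283])]
side wedge_seat [(0.8, [0.5749, 0.1437, 0.1327], [299, 174]), (0.63, [0.3105, -0.1284, 0.0115], [284, 282]), (0.6, [0.5494, -0.2497, 0.0179], [384, 264])]
side rod_end []
side groove [(0.74, [0.6257, -0.0157, 0.0995], [345, 196])]
t 10.35 tcp [0.5521 0.2115 0.1203] yaw [180.     0.    18.52] F [ 0.6  0.  -0.5]
shift cm [-0.05 -0.16  0.03] rot deg [ 0.    0.   -0.18]
```

View pics/scene1c.png

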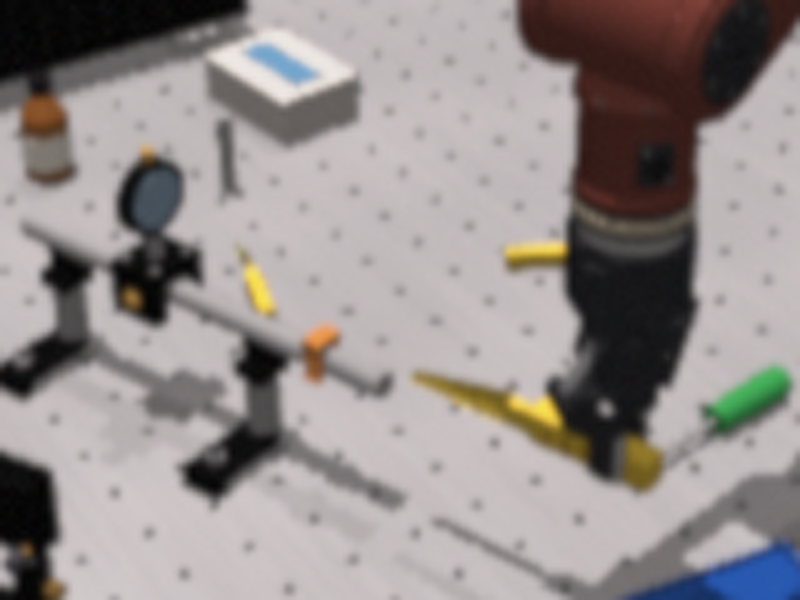

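View pics/side1c.png

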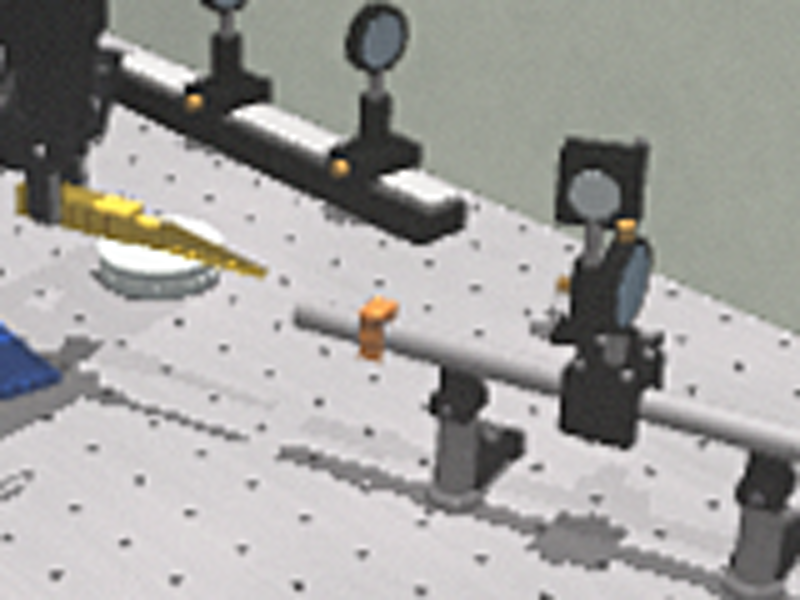

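View pics/wrist1.png

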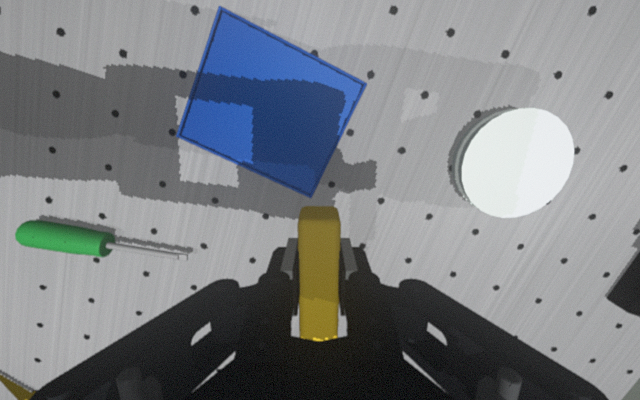

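Request:
{"fn": "send_rows", "kwargs": {"motion": [{"tx": 0, "ty": 0.5, "tz": 0.3, "ax": 0, "ay": 0, "az": -0.1}, {"tx": 0, "ty": 1.5, "tz": 0.6, "ax": 0, "ay": 0, "az": -0.1}, {"tx": 0, "ty": 2.5, "tz": 0.6, "ax": 0, "ay": 0, "az": -0.1}, {"tx": 0, "ty": 3.5, "tz": 0.6, "ax": 0, "ay": 0, "az": -0.1}, {"tx": 0, "ty": 4.5, "tz": 0.6, "ax": 0, "ay": 0, "az": -0.1}, {"tx": 0, "ty": 5, "tz": 0.6, "ax": 0, "ay": 0, "az": -0.1}, {"tx": 0, "ty": 5, "tz": 0.6, "ax": 0, "ay": 0, "az": -0.1}, {"tx": 0, "ty": 5, "tz": 0.6, "ax": 0, "ay": 0, "az": -0.1}]}}

```text
time: 11.35
tcp_pos: [0.568, 0.1643, 0.1143]
eef_rot: [-3.141, -0.0, 0.325]
wrist_force: [0.1, 0.1, -0.2]
gripper_width: 0.0184
```

```bash
cat > look.py <<'E'
import sys,pickle
from h import *
k=sys.argv[1]; D={}
for n,(x0,y0,x1,y1) in {'scene':(270,170,370,245),'side':(290,140,390,215)}.items():
    c,E=shot(n,f'{n}{k}.png'); D[n]=({q:c[q] for q in('fx','fy','cx','cy')},E)
    for t in sys.argv[2:]: print(n,t,find(t,c,E,k=1))
    f=c['frame']; cv2.imwrite(f'pics/{n}{k}c.png',cv2.resize(f[y0:y1,x0:x1],None,fx=8,fy=8,interpolation=cv2.INTER_CUBIC))
pickle.dump(D,open(f'D{k}.pkl','wb'))
s=r.state(); print(s['time'],s['tcp_pos'].round(4),np.degrees(s['eef_rot']).round(2),s['wrist_force'].round(1),s['moment'].round(2))
end=np.array([.6107,.037]);d=np.array([.3206,-.9472]);n=np.array([.9472,.3206]);v=s['tcp_pos'][:2]-end;print('tip s',v@d+.1557,'lat',v@n)
E
python3 look.py 2 wedge_tip
```

```text
scene wedge_tip [(0.62, [0.6192, 0.0116, 0.1109], [310, 221])]
side wedge_tip [(0.87, [0.6163, 0.016, 0.1112], [336, 190])]
11.55 [0.5679 0.1644 0.1143] [-180.      0.     18.64] [-0.1 -0.3 -1.6] [ 0.02 -0.02  0.04]
tip s 0.021300545832844103 lat 0.00030140767212779527
```

View pics/scene2c.png

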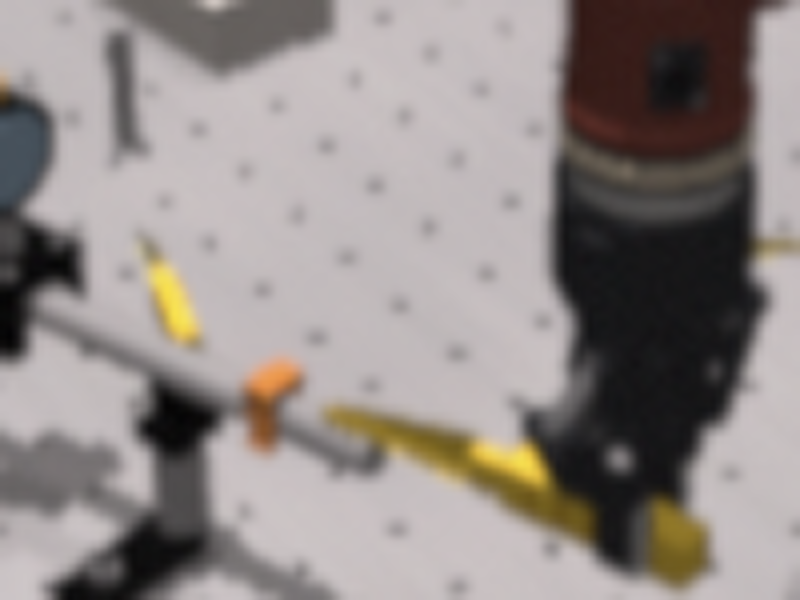

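View pics/side2c.png

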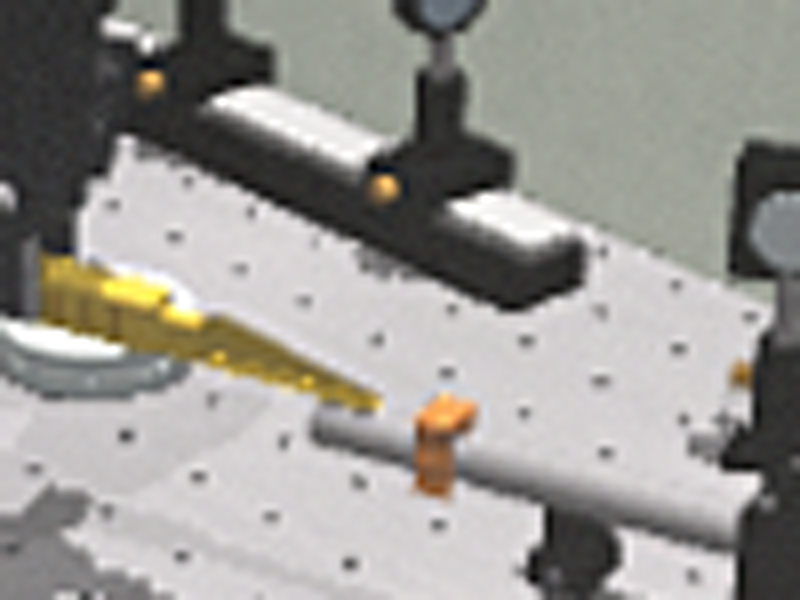

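Request:
{"fn": "send_rows", "kwargs": {"motion": [{"tx": 0, "ty": 0, "tz": 0.05, "ax": 0, "ay": 0, "az": 0}, {"tx": 0, "ty": 0, "tz": 0.1, "ax": 0, "ay": 0, "az": 0}, {"tx": 0, "ty": 0.3, "tz": 0.15, "ax": 0, "ay": 0, "az": 0}, {"tx": 0, "ty": 0.6, "tz": 0.15, "ax": 0, "ay": 0, "az": 0}, {"tx": 0, "ty": 0.8, "tz": 0.15, "ax": 0, "ay": 0, "az": 0}, {"tx": 0, "ty": 1.1, "tz": 0.15, "ax": 0, "ay": 0, "az": 0}, {"tx": 0, "ty": 1.4, "tz": 0.15, "ax": 0, "ay": 0, "az": 0}, {"tx": 0, "ty": 1.4, "tz": 0.15, "ax": 0, "ay": 0, "az": 0}]}}

```text
time: 12.55
tcp_pos: [0.5726, 0.1506, 0.1128]
eef_rot: [3.142, -0.0, 0.325]
wrist_force: [-0.6, -0.2, -0.9]
gripper_width: 0.0188
```

```bash
python3 look.py 3 wedge_tip
```

```text
scene wedge_tip [(0.72, [0.5991, 0.4171, -0.0025], [393, 322])]
side wedge_tip [(0.83, [0.6176, 0.0003, 0.1081], [340, 193])]
12.75 [0.5725 0.1509 0.1128] [-180.      0.     18.62] [-0.7  0.2 -0.9] [ 0.05  0.   -0.04]
tip s 0.03556611481280368 lat 0.0002822271416823049
```

View pics/side3c.png

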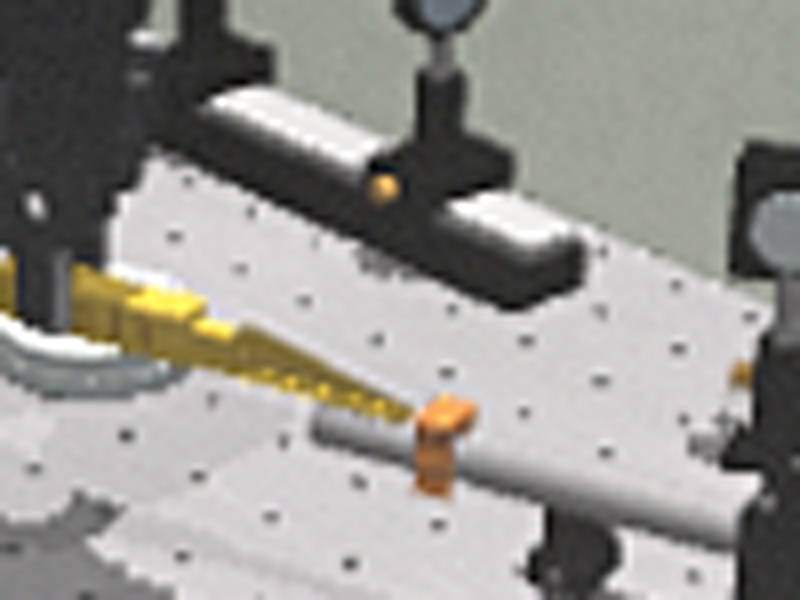

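View pics/scene3c.png

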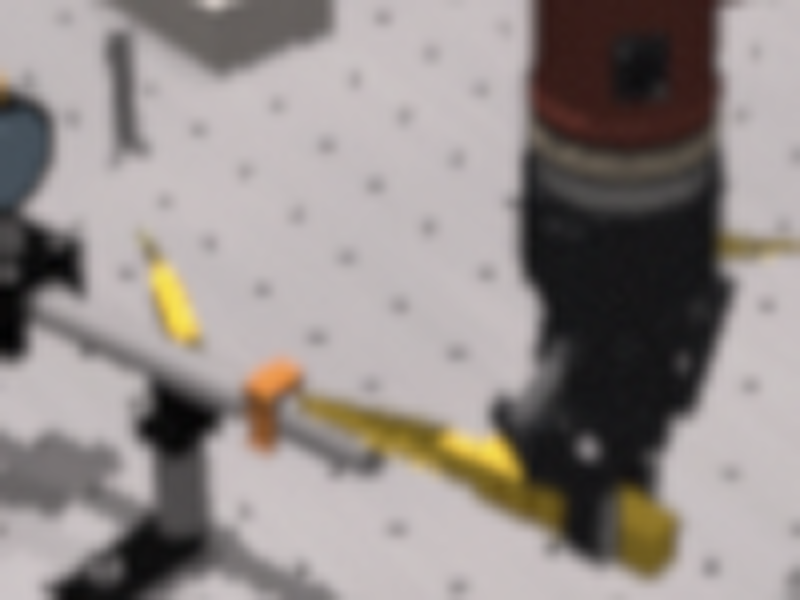

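Request:
{"fn": "send_rows", "kwargs": {"motion": [{"tx": 0, "ty": 0.3, "tz": 0.04, "ax": 0, "ay": 0, "az": 0}, {"tx": 0, "ty": 0.6, "tz": 0.05, "ax": 0, "ay": 0, "az": 0}, {"tx": 0, "ty": 0.9, "tz": 0.05, "ax": 0, "ay": 0, "az": 0}, {"tx": 0, "ty": 1.2, "tz": 0.05, "ax": 0, "ay": 0, "az": 0}, {"tx": 0, "ty": 1.5, "tz": 0.05, "ax": 0, "ay": 0, "az": 0}, {"tx": 0, "ty": 1.8, "tz": 0.05, "ax": 0, "ay": 0, "az": 0}, {"tx": 0, "ty": 2, "tz": 0.05, "ax": 0, "ay": 0, "az": 0}, {"tx": 0, "ty": 2, "tz": 0.05, "ax": 0, "ay": 0, "az": 0}]}}

```text
time: 13.75
tcp_pos: [0.579, 0.1317, 0.1123]
eef_rot: [3.141, -0.0, 0.325]
wrist_force: [-0.4, 0.2, -0.0]
gripper_width: 0.0186
```

```bash
python3 look.py 4 clip_bow
```

```text
scene clip_bow [(0.49, [0.6289, -0.0145, 0.1136], [303, 217])]
side clip_bow [(0.47, [0.6276, -0.0123, 0.116], [345, 191])]
13.95 [0.5789 0.1319 0.1123] [180.    -0.    18.62] [ 0.4  0.6 -0.1] [-0.05 -0.    0.06]
tip s 0.055600393838736786 lat 0.00030390589186749136
```

View pics/side4c.png

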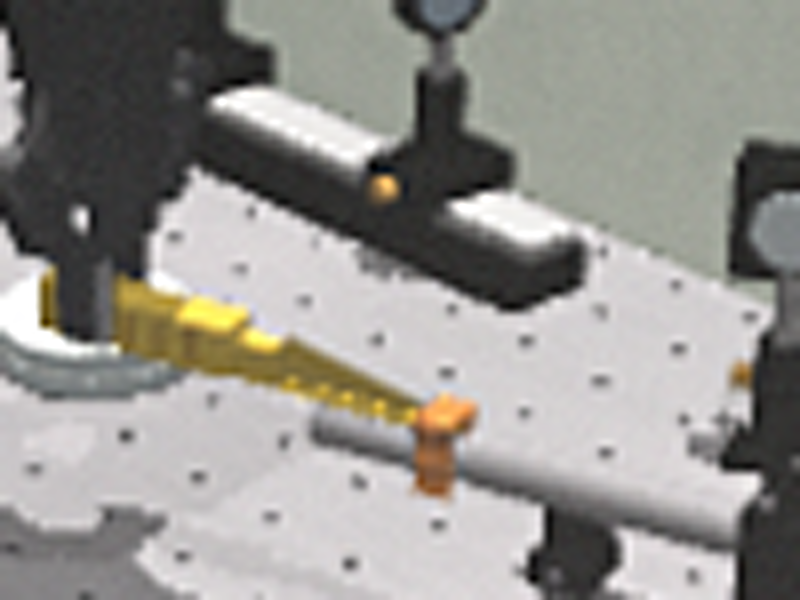

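View pics/scene4c.png

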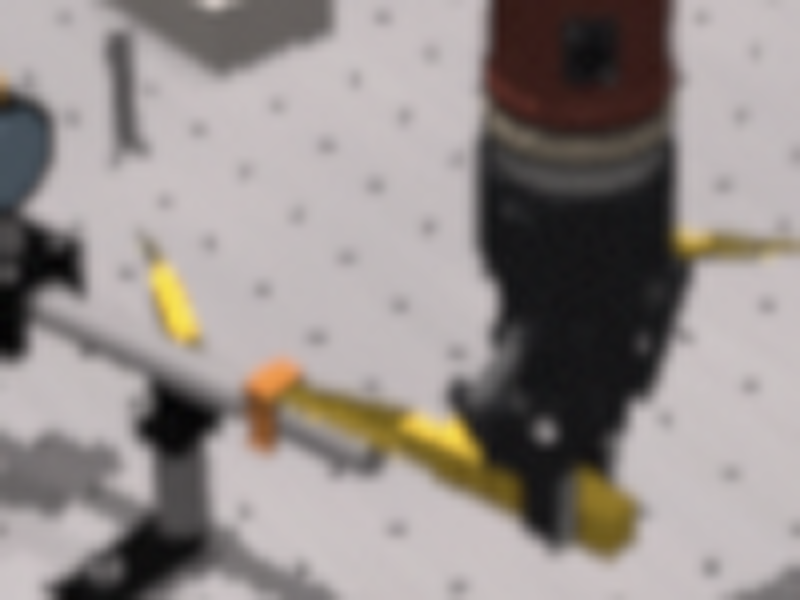

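Request:
{"fn": "send_rows", "kwargs": {"motion": [{"tx": 0, "ty": 0.3, "tz": 0.02, "ax": 0, "ay": 0, "az": 0}, {"tx": 0, "ty": 0.6, "tz": 0.02, "ax": 0, "ay": 0, "az": 0}, {"tx": 0, "ty": 0.9, "tz": 0.02, "ax": 0, "ay": 0, "az": 0}, {"tx": 0, "ty": 1.2, "tz": 0.02, "ax": 0, "ay": 0, "az": 0}, {"tx": 0, "ty": 1.5, "tz": 0.02, "ax": 0, "ay": 0, "az": 0}, {"tx": 0, "ty": 1.8, "tz": 0.02, "ax": 0, "ay": 0, "az": 0}, {"tx": 0, "ty": 2.1, "tz": 0.02, "ax": 0, "ay": 0, "az": 0}, {"tx": 0, "ty": 2.3, "tz": 0.02, "ax": 0, "ay": 0, "az": 0}]}}

```text
time: 14.95
tcp_pos: [0.5859, 0.1117, 0.1124]
eef_rot: [-3.138, -0.0, 0.324]
wrist_force: [-2.1, 7.3, 3.7]
gripper_width: 0.0186
```

```bash
python3 look.py 5
```

```text
15.05 [0.586  0.1112 0.1124] [-1.7986e+02 -1.0000e-02  1.8600e+01] [-2.   6.5  3. ] [0.92 0.36 0.01]
tip s 0.07745033263573502 lat 0.0004026469124193966
```

View pics/side5c.png

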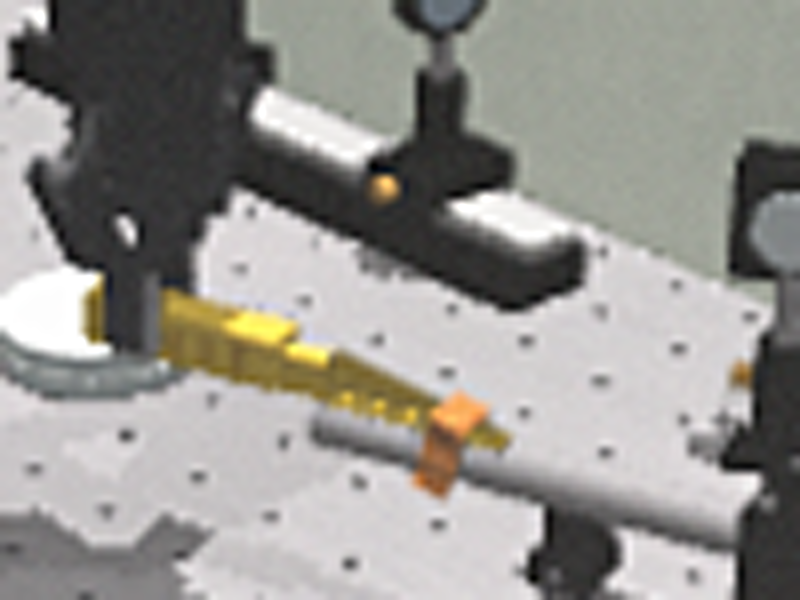

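Request:
{"fn": "send_rows", "kwargs": {"motion": [{"tx": 0, "ty": 0.4, "tz": 0, "ax": 0, "ay": 0, "az": 0}, {"tx": 0, "ty": 0.8, "tz": 0, "ax": 0, "ay": 0, "az": 0}, {"tx": 0, "ty": 1.1, "tz": 0, "ax": 0, "ay": 0, "az": 0}, {"tx": 0, "ty": 1.4, "tz": 0, "ax": 0, "ay": 0, "az": 0}, {"tx": 0, "ty": 1.7, "tz": 0, "ax": 0, "ay": 0, "az": 0}, {"tx": 0, "ty": 2, "tz": 0, "ax": 0, "ay": 0, "az": 0}, {"tx": 0, "ty": 2.2, "tz": 0, "ax": 0, "ay": 0, "az": 0}, {"tx": 0, "ty": 2.2, "tz": 0, "ax": 0, "ay": 0, "az": 0}]}}

```text
time: 16.05
tcp_pos: [0.5937, 0.0883, 0.1122]
eef_rot: [3.14, -0.0, 0.325]
wrist_force: [-0.3, 1.3, 2.8]
gripper_width: 0.0188
```

```bash
python3 look.py 6
```

```text
16.15 [0.5937 0.0883 0.1122] [ 1.7989e+02 -2.0000e-02  1.8630e+01] [ 1.7 -0.4  2.2] [-0.02 -0.04 -0.02]
tip s 0.10169638384162838 lat 0.0003414118611552319
```

View pics/side6c.png

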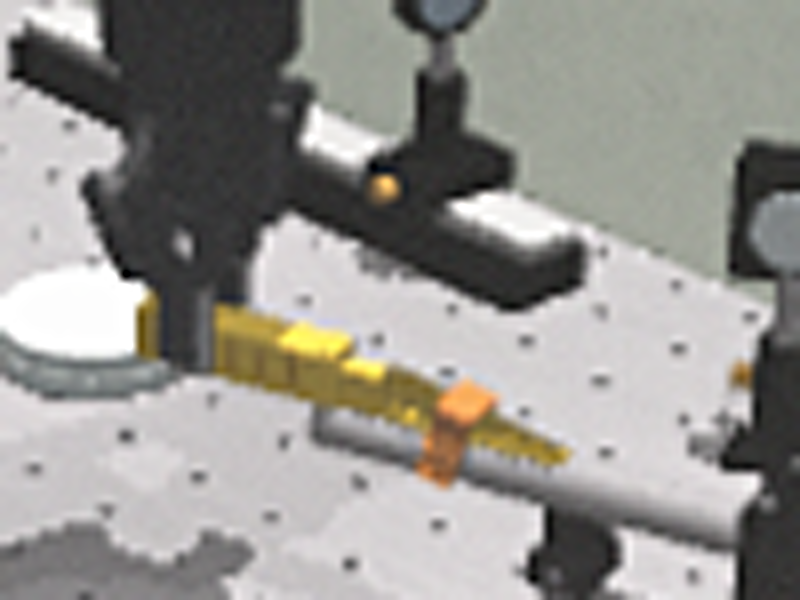

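Request:
{"fn": "send_rows", "kwargs": {"motion": [{"tx": 0, "ty": 0.3, "tz": 0, "ax": 0, "ay": 0, "az": 0}, {"tx": 0, "ty": 0.6, "tz": 0, "ax": 0, "ay": 0, "az": 0}, {"tx": 0, "ty": 0.9, "tz": 0, "ax": 0, "ay": 0, "az": 0}, {"tx": 0, "ty": 1.2, "tz": 0, "ax": 0, "ay": 0, "az": 0}, {"tx": 0, "ty": 1.5, "tz": 0, "ax": 0, "ay": 0, "az": 0}, {"tx": 0, "ty": 1.8, "tz": 0, "ax": 0, "ay": 0, "az": 0}, {"tx": 0, "ty": 2.1, "tz": 0, "ax": 0, "ay": 0, "az": 0}, {"tx": 0, "ty": 2.2, "tz": 0, "ax": 0, "ay": 0, "az": 0}]}}

```text
time: 17.15
tcp_pos: [0.6005, 0.0682, 0.1123]
eef_rot: [3.142, -0.0, 0.325]
wrist_force: [0.3, 0.8, 4.0]
gripper_width: 0.0188
```

```bash
python3 look.py 7
```

```text
17.25 [0.6005 0.0681 0.1122] [ 1.7997e+02 -2.0000e-02  1.8610e+01] [ 0.2 -0.2  3.3] [-0.11 -0.05  0.02]
tip s 0.1229678403752724 lat 0.0003017597537164921
```

View pics/side7c.png

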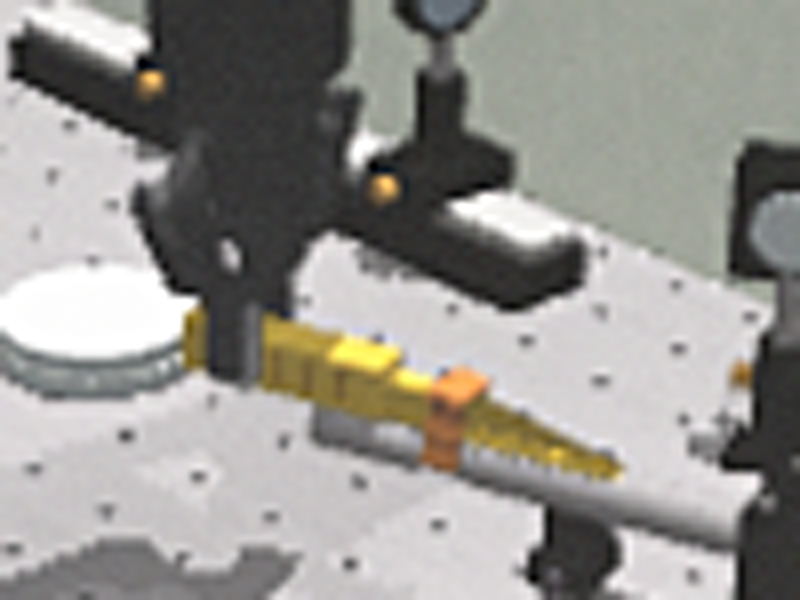

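View pics/scene7c.png

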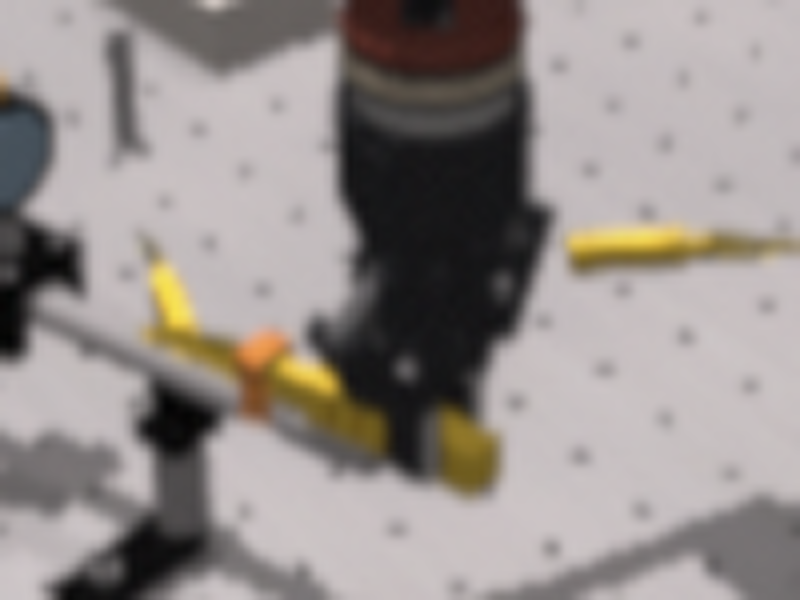

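Request:
{"fn": "send_rows", "kwargs": {"motion": [{"tx": 0, "ty": 0.3, "tz": 0, "ax": 0, "ay": 0, "az": 0}, {"tx": 0, "ty": 0.6, "tz": 0, "ax": 0, "ay": 0, "az": 0}, {"tx": 0, "ty": 0.9, "tz": 0, "ax": 0, "ay": 0, "az": 0}, {"tx": 0, "ty": 1.2, "tz": 0, "ax": 0, "ay": 0, "az": 0}, {"tx": 0, "ty": 1.5, "tz": 0, "ax": 0, "ay": 0, "az": 0}, {"tx": 0, "ty": 1.7, "tz": 0, "ax": 0, "ay": 0, "az": 0}, {"tx": 0, "ty": 1.9, "tz": 0, "ax": 0, "ay": 0, "az": 0}, {"tx": 0, "ty": 1.9, "tz": 0, "ax": 0, "ay": 0, "az": 0}]}}

```text
time: 18.25
tcp_pos: [0.6066, 0.0501, 0.1123]
eef_rot: [3.141, -0.0, 0.325]
wrist_force: [-0.5, 0.3, 4.6]
gripper_width: 0.0188
```

```bash
python3 look.py 8 clip_bow wedge_seat
```

```text
scene clip_bow []
scene wedge_seat [(0.75, [0.6346, -0.0217, 0.1277], [300, 213])]
side clip_bow [(0.6, [0.6293, -0.018, 0.1288], [347, 188])]
side wedge_seat [(0.67, [0.6289, -0.0171, 0.1239], [346, 189])]
18.55 [0.6066 0.0501 0.1123] [ 1.7998e+02 -2.0000e-02  1.8620e+01] [0.1 1.  4.7] [0.05 0.02 0.05]
tip s 0.14201142272858042 lat 0.00030950949521155863
```

View pics/side8c.png

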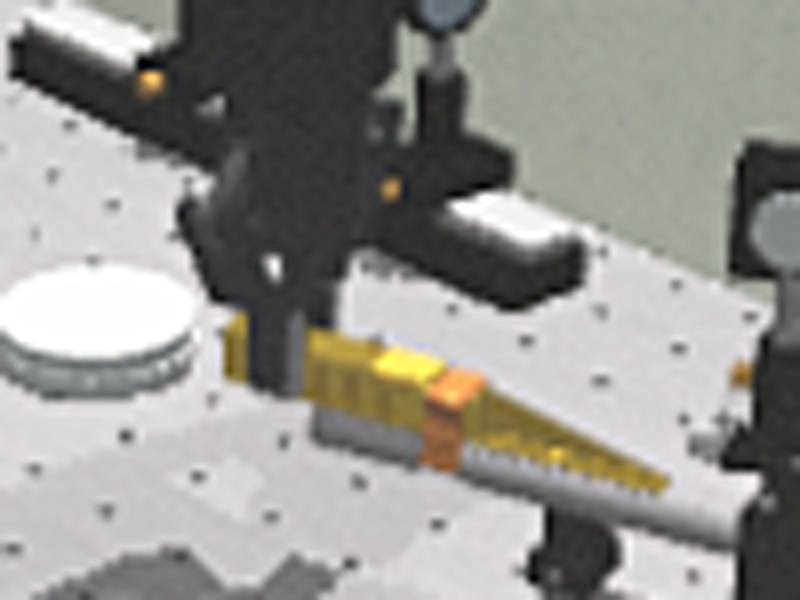

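View pics/scene8c.png

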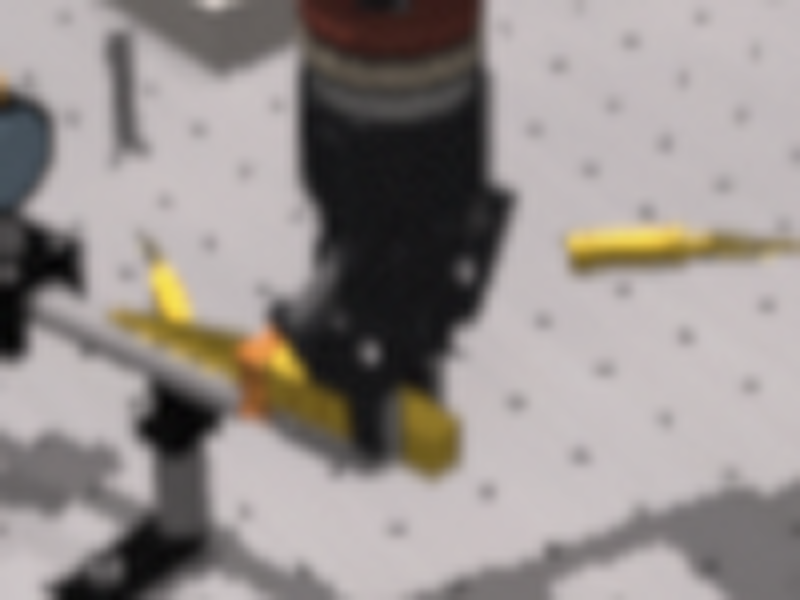

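Request:
{"fn": "send_rows", "kwargs": {"motion": [{"tx": 0, "ty": 0, "tz": -0.3, "ax": 0, "ay": 0, "az": 0}, {"tx": 0, "ty": 0, "tz": -0.7, "ax": 0, "ay": 0, "az": 0}, {"tx": 0, "ty": 0, "tz": -1.2, "ax": 0, "ay": 0, "az": 0}, {"tx": 0, "ty": 0, "tz": -1.8, "ax": 0, "ay": 0, "az": 0}, {"tx": 0, "ty": 0, "tz": -2.5, "ax": 0, "ay": 0, "az": 0}, {"tx": 0, "ty": 0, "tz": -3.2, "ax": 0, "ay": 0, "az": 0}, {"tx": 0, "ty": 0, "tz": -3.8, "ax": 0, "ay": 0, "az": 0}, {"tx": 0, "ty": 0, "tz": -4, "ax": 0, "ay": 0, "az": 0}]}}

```text
time: 19.55
tcp_pos: [0.6068, 0.0504, 0.1529]
eef_rot: [3.141, -0.001, 0.325]
wrist_force: [-0.2, 0.3, -0.9]
gripper_width: 0.0189
```

```bash
python3 look.py 9 clip_bow wedge_tip
```

```text
scene clip_bow [(0.5, [0.6315, -0.0165, 0.1641], [302, 205])]
scene wedge_tip [(0.65, [0.6591, -0.1005, 0.1463], [282, 200])]
side clip_bow [(0.45, [0.6294, -0.0135, 0.1694], [346, 175])]
side wedge_tip [(0.69, [0.262, -0.1017, 0.0033], [262, 287])]
19.85 [0.606  0.0504 0.1517] [-1.7998e+02  4.0000e-02  1.8620e+01] [-0.1  0.5 -0.9] [0.04 0.01 0.02]
tip s 0.1415234565549296 lat -0.00013193460896860658
```

View pics/side9c.png

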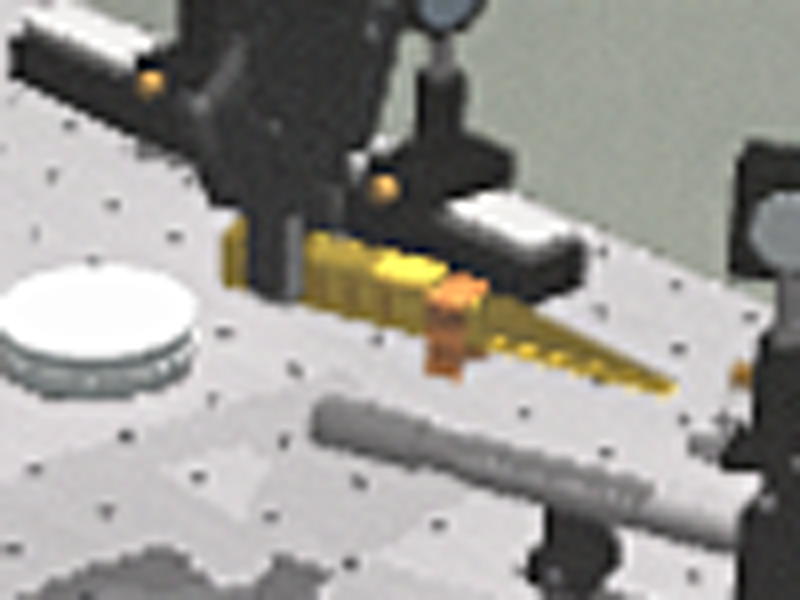

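View pics/scene9c.png

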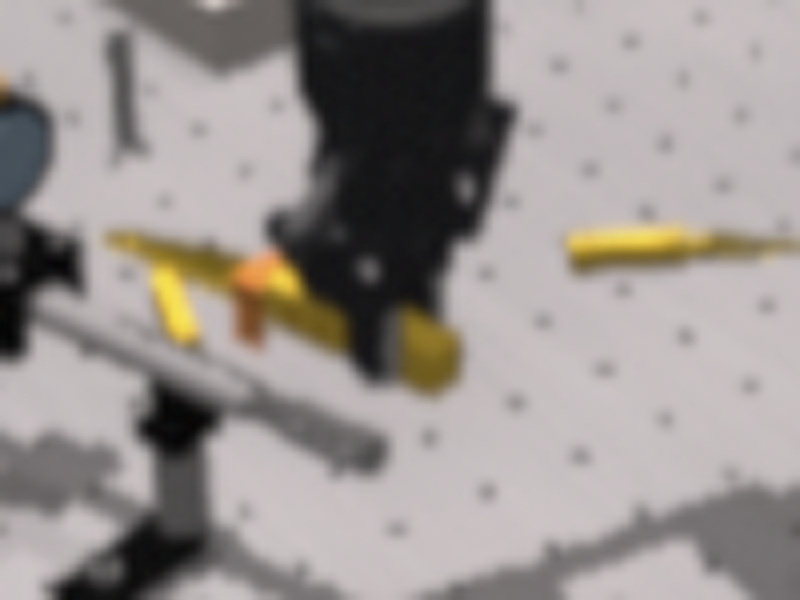

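Run:
```python
from h import *
rel(tool([0.4686,0.3303,0.0875],18.6))
```

```text
t 19.85 tcp [0.606  0.0504 0.1517] yaw [-1.7998e+02  4.0000e-02  1.8620e+01] F [-0.1  0.5 -0.9]
shift cm [ -4.08 -30.91   6.43] rot deg [-0.02  0.04  0.02]
```

Request:
{"fn": "send_rows", "kwargs": {"motion": [{"tx": 0, "ty": -0.4, "tz": 0, "ax": 0, "ay": 0, "az": 0}, {"tx": -0.1, "ty": -1.2, "tz": 0, "ax": 0, "ay": 0, "az": 0}, {"tx": -0.3, "ty": -2.5, "tz": 0, "ax": 0, "ay": 0, "az": 0}, {"tx": -0.6, "ty": -4.3, "tz": 0, "ax": 0, "ay": 0, "az": 0}, {"tx": -0.9, "ty": -6.7, "tz": 0, "ax": 0, "ay": 0, "az": 0}, {"tx": -1.2, "ty": -9.4, "tz": 0, "ax": 0, "ay": 0, "az": 0}, {"tx": -1.6, "ty": -12.2, "tz": 0, "ax": 0, "ay": 0, "az": 0}, {"tx": -2, "ty": -15, "tz": 0, "ax": 0, "ay": 0, "az": 0}]}}

```text
time: 20.85
tcp_pos: [0.5382, 0.1879, 0.1522]
eef_rot: [-3.141, 0.0, 0.326]
wrist_force: [-0.3, -0.4, -0.5]
gripper_width: 0.0189
```

Request:
{"fn": "send_rows", "kwargs": {"motion": [{"tx": -0.4, "ty": -2.8, "tz": 0.3, "ax": 0, "ay": 0, "az": 0}, {"tx": -0.8, "ty": -5.6, "tz": 1, "ax": 0, "ay": 0, "az": 0}, {"tx": -1.2, "ty": -8.4, "tz": 2, "ax": 0, "ay": 0, "az": 0}, {"tx": -1.6, "ty": -11, "tz": 3, "ax": 0, "ay": 0, "az": 0}, {"tx": -1.8, "ty": -13, "tz": 4, "ax": 0, "ay": 0, "az": 0}, {"tx": -2, "ty": -14.6, "tz": 5, "ax": 0, "ay": 0, "az": 0}, {"tx": -2.1, "ty": -15.5, "tz": 6, "ax": 0, "ay": 0, "az": 0}, {"tx": -2.1, "ty": -15.9, "tz": 6.4, "ax": 0, "ay": 0, "az": 0}]}}

```text
time: 21.85
tcp_pos: [0.4682, 0.3301, 0.087]
eef_rot: [3.141, 0.002, 0.325]
wrist_force: [-0.3, 0.3, -0.6]
gripper_width: 0.019
```

Run:
```python
from h import *
for n,(x0,y0,x1,y1) in {'scene':(320,200,440,290),'side':(210,140,330,230)}.items():
    c,E=shot(n,f'{n}10.png')
    for t in ['clip_bow','tray','wedge_tip']: print(n,t,find(t,c,E,k=1))
    f=c['frame']; cv2.imwrite(f'pics/{n}10c.png',cv2.resize(f[y0:y1,x0:x1],None,fx=6,fy=6,interpolation=cv2.INTER_CUBIC))
rel(tool([0.4686,0.3303,0.0875],18.6))
```

```text
scene clip_bow [(0.59, [0.4906, 0.2607, 0.0998], [389, 250])]
scene tray [(0.89, [0.4887, 0.27, 0.0001], [389, 275])]
scene wedge_tip [(0.82, [0.5192, 0.1766, 0.0848], [364, 242])]
side clip_bow [(0.64, [0.4925, 0.2669, 0.101], [257, 178])]
side tray [(0.7, [0.4915, 0.2725, 0.0018], [258, 203])]
side wedge_tip [(0.78, [0.5174, 0.1806, 0.0863], [278, 188])]
t 22.25 tcp [0.4695 0.3299 0.0886] yaw [-1.800e+02 -6.000e-02  1.858e+01] F [ 0.2  0.5 -0.7]
shift cm [-0.07 -0.07  0.11] rot deg [-0.   -0.06 -0.02]
```

View pics/side10c.png

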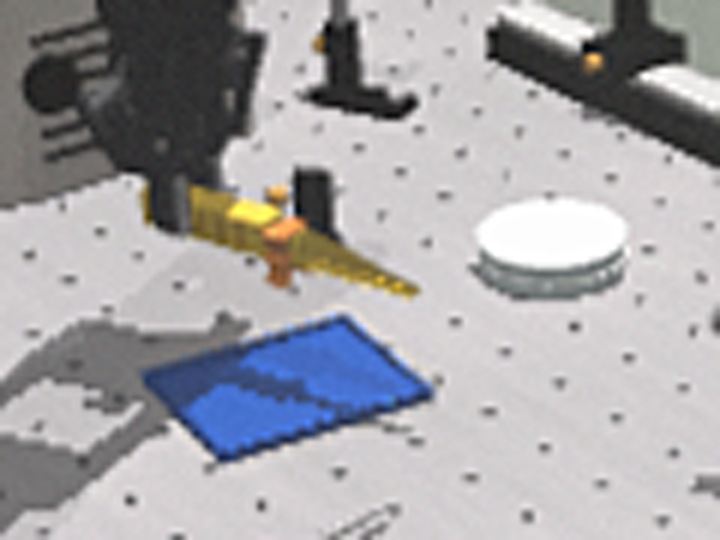

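View pics/scene10c.png

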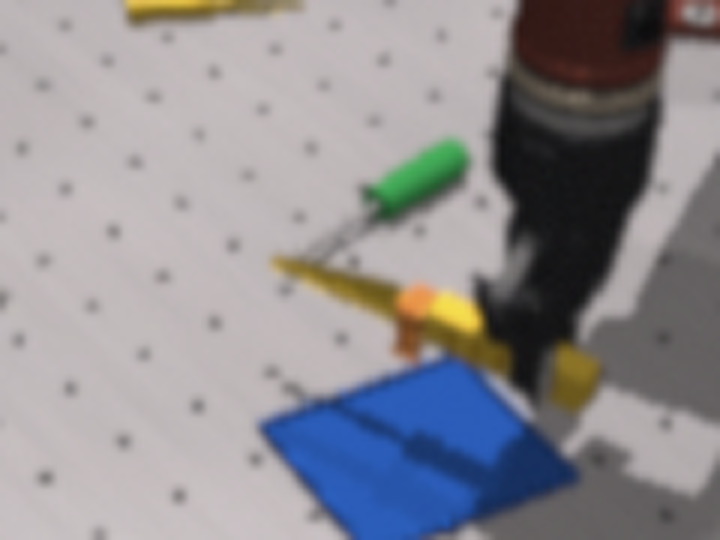

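Request:
{"fn": "send_rows", "kwargs": {"motion": [{"tx": 0, "ty": 0, "tz": 1, "ax": 0, "ay": 0, "az": 0}, {"tx": 0, "ty": 0, "tz": 2.5, "ax": 0, "ay": 0, "az": 0}, {"tx": 0, "ty": 0, "tz": 4, "ax": 0, "ay": 0, "az": 0}, {"tx": 0, "ty": 0, "tz": 5.5, "ax": 0, "ay": 0, "az": 0}, {"tx": 0, "ty": 0, "tz": 6.5, "ax": 0, "ay": 0, "az": 0}, {"tx": 0, "ty": 0, "tz": 6.9, "ax": 0, "ay": 0, "az": 0}, {"tx": 0, "ty": 0, "tz": 7.2, "ax": 0, "ay": 0, "az": 0}, {"tx": 0, "ty": 0, "tz": 7.4, "ax": 0, "ay": 0, "az": 0}]}}

```text
time: 23.25
tcp_pos: [0.4693, 0.3304, 0.0145]
eef_rot: [-3.141, -0.001, 0.325]
wrist_force: [0.5, -0.2, -0.7]
gripper_width: 0.0188
```

```bash
cat > look2.py <<'E'
import sys
from h import *
k=sys.argv[1]
for n,(x0,y0,x1,y1) in {'scene':(330,220,430,295),'side':(220,160,320,235)}.items():
    c,E=shot(n,f'{n}{k}.png')
    for t in sys.argv[2:]: print(n,t,find(t,c,E,k=1))
    f=c['frame']; cv2.imwrite(f'pics/{n}{k}c.png',cv2.resize(f[y0:y1,x0:x1],None,fx=8,fy=8,interpolation=cv2.INTER_CUBIC))
rel(tool([0.4686,0.3303,0.0132],18.6))
E
python3 look2.py 11
```

```text
t 23.35 tcp [0.4691 0.3302 0.0144] yaw [-1.800e+02 -4.000e-02  1.862e+01] F [-0.  -0.2 -0.6]
shift cm [-0.05 -0.02  0.12] rot deg [-0.   -0.04  0.02]
```

View pics/side11c.png

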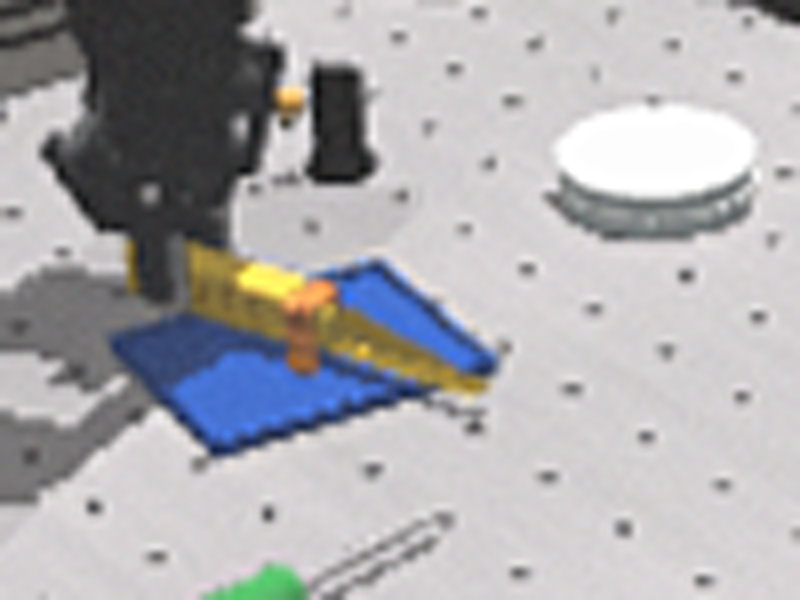

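View pics/scene11c.png

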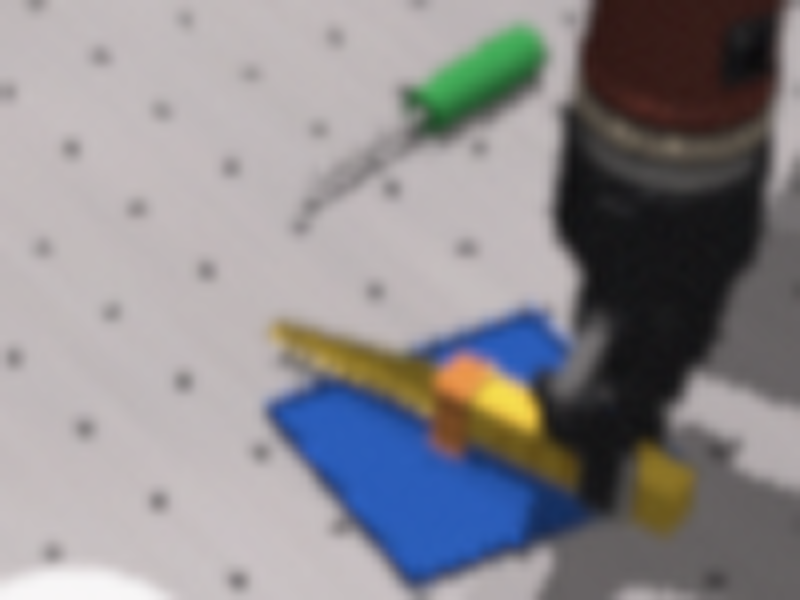

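Request:
{"fn": "send_rows", "kwargs": {"motion": [{"tx": 0, "ty": 0, "tz": 0.1, "ax": 0, "ay": 0, "az": 0}, {"tx": 0, "ty": 0, "tz": 0.1, "ax": 0, "ay": 0, "az": 0}, {"tx": 0, "ty": -0.2, "tz": 0.1, "ax": 0, "ay": 0, "az": 0}, {"tx": 0, "ty": -0.6, "tz": 0.1, "ax": 0, "ay": 0, "az": 0}, {"tx": 0, "ty": -1, "tz": 0.1, "ax": 0, "ay": 0, "az": 0}, {"tx": 0, "ty": -1.4, "tz": 0.1, "ax": 0, "ay": 0, "az": 0}, {"tx": 0, "ty": -1.8, "tz": 0.1, "ax": 0, "ay": 0, "az": 0}, {"tx": 0, "ty": -2.2, "tz": 0.1, "ax": 0, "ay": 0, "az": 0}]}}

```text
time: 24.35
tcp_pos: [0.4617, 0.3513, 0.0131]
eef_rot: [-3.142, 0.0, 0.325]
wrist_force: [0.1, 0.0, -1.1]
gripper_width: 0.0188
```

```bash
python3 look2.py 12
```

```text
t 24.45 tcp [0.4617 0.3514 0.0131] yaw [-179.99   -0.     18.64] F [ 0.5  0.2 -0.8]
shift cm [-0.02  2.22 -0.01] rot deg [-0.01 -0.    0.04]
```

View pics/side12c.png

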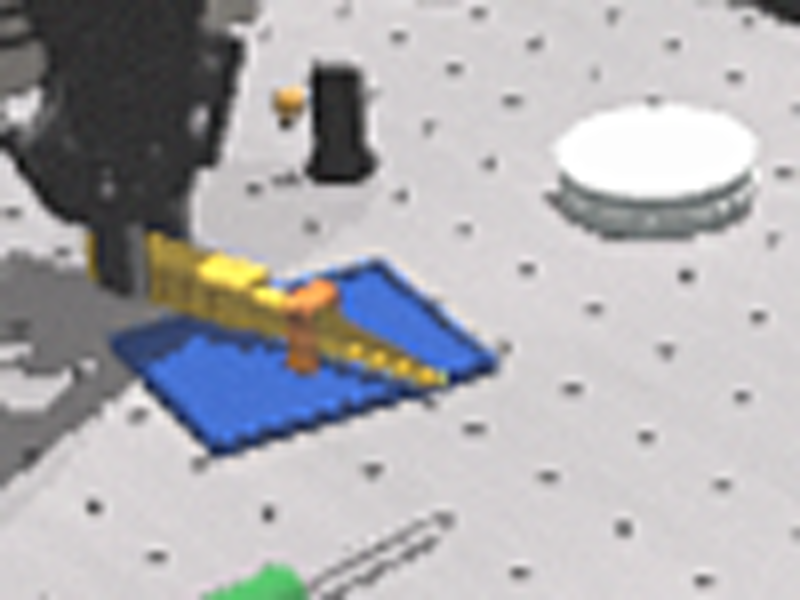

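View pics/scene12c.png

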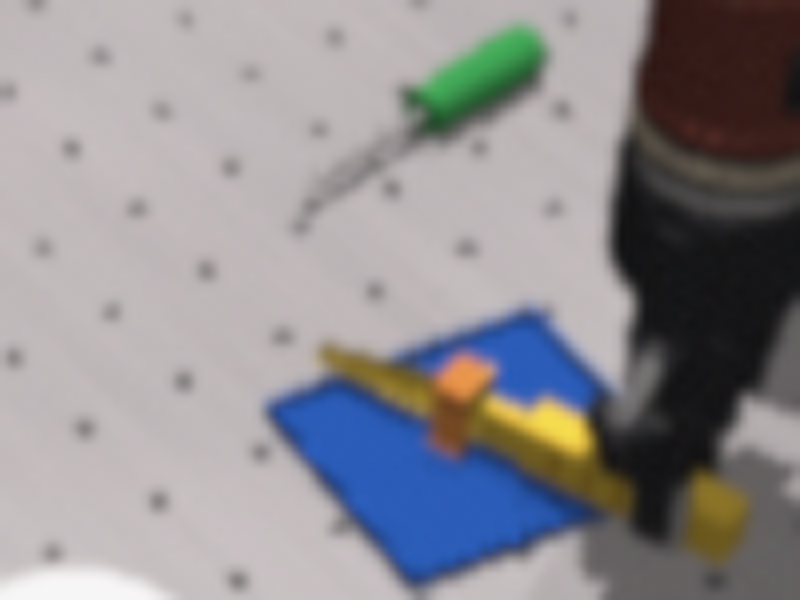

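Request:
{"fn": "send_rows", "kwargs": {"motion": [{"tx": 0, "ty": -0.5, "tz": 0, "ax": 0, "ay": 0, "az": 0}, {"tx": 0, "ty": -1.2, "tz": 0, "ax": 0, "ay": 0, "az": 0}, {"tx": 0, "ty": -2.2, "tz": 0, "ax": 0, "ay": 0, "az": 0}, {"tx": 0, "ty": -3.3, "tz": 0, "ax": 0, "ay": 0, "az": 0}, {"tx": 0, "ty": -4.4, "tz": 0, "ax": 0, "ay": 0, "az": 0}, {"tx": 0, "ty": -5.6, "tz": 0, "ax": 0, "ay": 0, "az": 0}, {"tx": 0, "ty": -6.8, "tz": 0, "ax": 0, "ay": 0, "az": 0}, {"tx": 0, "ty": -8, "tz": 0, "ax": 0, "ay": 0, "az": 0}]}}

```text
time: 25.45
tcp_pos: [0.4359, 0.4276, 0.0131]
eef_rot: [-3.142, 0.0, 0.325]
wrist_force: [0.1, -0.5, -0.7]
gripper_width: 0.019
```

```bash
python3 look2.py 13 clip_centre
```

```text
scene clip_centre [(0.43, [0.4917, 0.26, 0.0156], [386, 270])]
side clip_centre [(0.41, [0.4842, 0.2592, 0.0193], [258, 201])]
t 25.65 tcp [0.4361 0.4269 0.013 ] yaw [179.98   0.    18.66] F [-0.3 -1.1 -0.5]
shift cm [-2.000e-02  1.019e+01 -1.000e-02] rot deg [0.02 0.   0.06]
```

View pics/side13c.png

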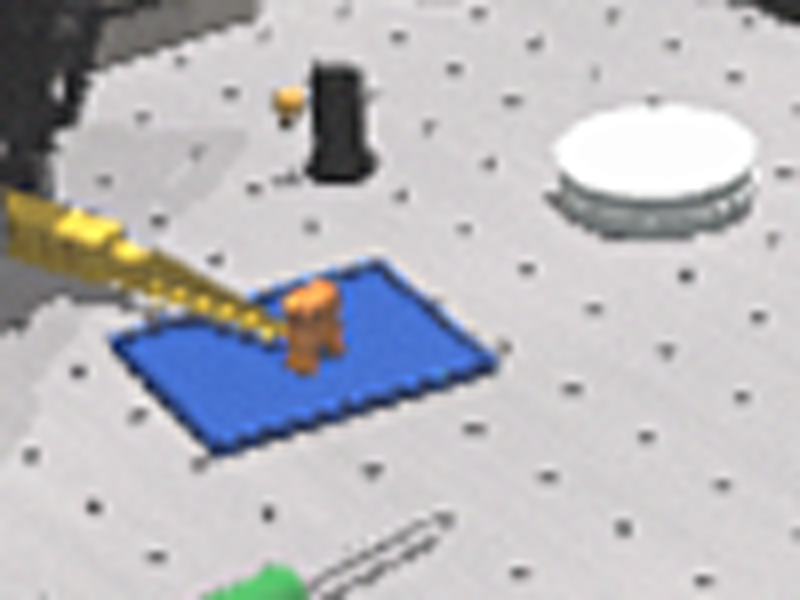

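View pics/scene13.png

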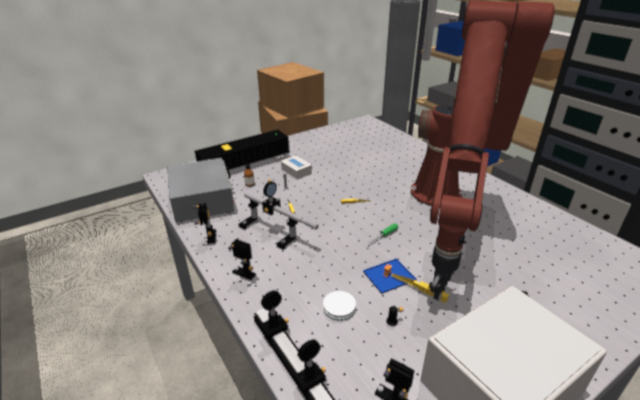

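Request:
{"fn": "send_rows", "kwargs": {"motion": [{"tx": 0, "ty": -1, "tz": 0, "ax": 0, "ay": 0, "az": 0}, {"tx": 0, "ty": -2.5, "tz": 0, "ax": 0, "ay": 0, "az": 0}, {"tx": 0, "ty": -4, "tz": -0.3, "ax": 0, "ay": 0, "az": 0}, {"tx": 0, "ty": -5.5, "tz": -0.5, "ax": 0, "ay": 0, "az": 0}, {"tx": 0, "ty": -7, "tz": -0.5, "ax": 0, "ay": 0, "az": 0}, {"tx": 0, "ty": -8.5, "tz": -0.5, "ax": 0, "ay": 0, "az": 0}, {"tx": 0, "ty": -9, "tz": -0.5, "ax": 0, "ay": 0, "az": 0}, {"tx": 0, "ty": -9, "tz": -0.5, "ax": 0, "ay": 0, "az": 0}]}}

```text
time: 26.65
tcp_pos: [0.4073, 0.5123, 0.0179]
eef_rot: [3.141, 0.0, 0.326]
wrist_force: [-0.4, -0.0, -0.4]
gripper_width: 0.0189
```

Run:
```python
from h import *
c,E=shot('wrist','w14.png'); c,E=shot('side','side14.png')
f=c['frame'];cv2.imwrite('pics/side14c.png',cv2.resize(f[130:260,150:320],None,fx=4.5,fy=4.5,interpolation=cv2.INTER_CUBIC))
rel(tool([0.4076,0.5122,0.0029],18.6))
```

```text
t 26.75 tcp [0.4075 0.5116 0.0179] yaw [1.7997e+02 3.0000e-02 1.8610e+01] F [ 0.3 -0.  -1.7]
shift cm [ 0.03 -0.06  1.5 ] rot deg [0.03 0.03 0.01]
```

View pics/w14.png

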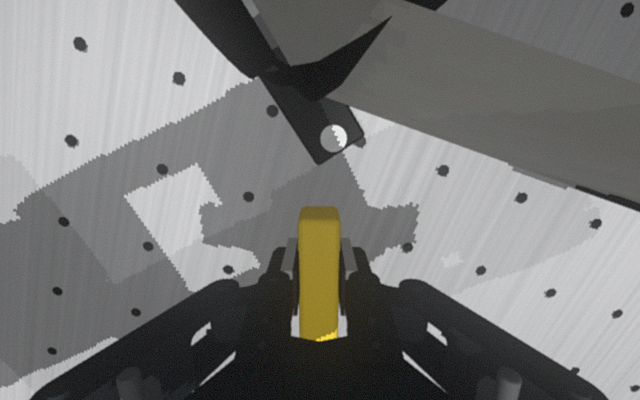

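View pics/side14c.png

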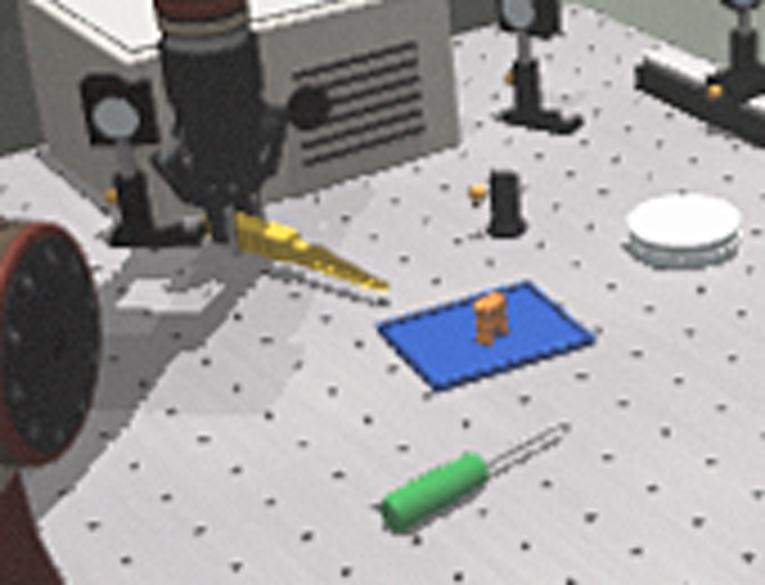

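Request:
{"fn": "send_rows", "kwargs": {"motion": [{"tx": -0.5, "ty": 0.5, "tz": -0.5, "ax": 0, "ay": 0, "az": 0}, {"tx": -2.5, "ty": 1.2, "tz": -0.5, "ax": 0, "ay": 0, "az": 0}, {"tx": -5, "ty": 2, "tz": -0.5, "ax": 0, "ay": 0, "az": 0}, {"tx": -7.5, "ty": 3, "tz": -0.5, "ax": 0, "ay": 0, "az": 0}, {"tx": -9, "ty": 3, "tz": 0, "ax": 0, "ay": 0, "az": 0}, {"tx": -9, "ty": 3, "tz": 0.8, "ax": 0, "ay": 0, "az": 0}, {"tx": -9, "ty": 3, "tz": 1.3, "ax": 0, "ay": 0, "az": 0}, {"tx": -9, "ty": 3, "tz": 1.5, "ax": 0, "ay": 0, "az": 0}]}}

```text
time: 27.75
tcp_pos: [0.3325, 0.4553, 0.0026]
eef_rot: [-3.142, -0.0, 0.325]
wrist_force: [0.2, -0.5, -0.2]
gripper_width: 0.0186
```

Run:
```python
from h import *
c,E=shot('side','side15.png')
f=c['frame'];cv2.imwrite('pics/side15c.png',cv2.resize(f[130:260,150:320],None,fx=4.5,fy=4.5,interpolation=cv2.INTER_CUBIC))
rel(tool([0.332,0.455,0.0024],18.6))
```

```text
t 27.8 tcp [0.3324 0.4552 0.0025] yaw [179.99   0.    18.6 ] F [-0.  -0.3  0.3]
shift cm [-0.04  0.    0.01] rot deg [0.01 0.   0.  ]
```

View pics/side15c.png

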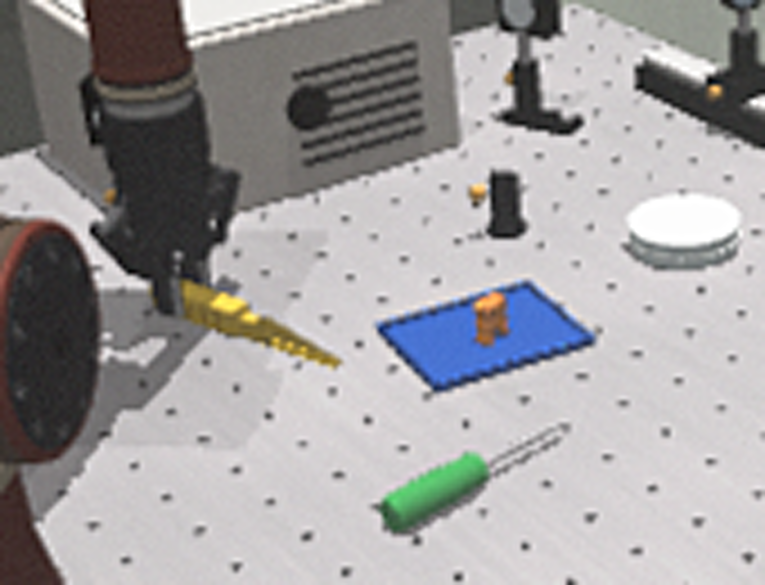

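Request:
{"fn": "send_rows", "kwargs": {"motion": [{"tx": 0, "ty": 0, "tz": 0, "ax": 0, "ay": 0, "az": 0}, {"tx": 0, "ty": 0, "tz": 0, "ax": 0, "ay": 0, "az": 0}, {"tx": 0, "ty": 0, "tz": 0, "ax": 0, "ay": 0, "az": 0}, {"tx": 0, "ty": 0, "tz": 0, "ax": 0, "ay": 0, "az": 0}, {"tx": 0, "ty": 0, "tz": 0, "ax": 0, "ay": 0, "az": 0}, {"tx": 0, "ty": 0, "tz": 0, "ax": 0, "ay": 0, "az": 0}, {"tx": 0, "ty": 0, "tz": 0, "ax": 0, "ay": 0, "az": 0}, {"tx": 0, "ty": 0, "tz": 0, "ax": 0, "ay": 0, "az": 0}], "grip": 5}}

```text
time: 28.8
tcp_pos: [0.3318, 0.4549, 0.0031]
eef_rot: [3.142, 0.0, 0.325]
wrist_force: [-0.1, -0.4, -0.3]
gripper_width: 0.0495
```

Request:
{"fn": "send_rows", "kwargs": {"motion": [{"tx": 0, "ty": 0, "tz": -1, "ax": 0, "ay": 0, "az": 0}, {"tx": 0, "ty": 0, "tz": -3, "ax": 0, "ay": 0, "az": 0}, {"tx": 0, "ty": 0, "tz": -6, "ax": 0, "ay": 0, "az": 0}, {"tx": 0, "ty": 0, "tz": -9, "ax": 0, "ay": 0, "az": 0}, {"tx": 0, "ty": 0, "tz": -12, "ax": 0, "ay": 0, "az": 0}, {"tx": 0, "ty": 0, "tz": -14, "ax": 0, "ay": 0, "az": 0}, {"tx": 0, "ty": 0, "tz": -15, "ax": 0, "ay": 0, "az": 0}, {"tx": 0, "ty": 0, "tz": -15, "ax": 0, "ay": 0, "az": 0}]}}

```text
time: 29.8
tcp_pos: [0.3324, 0.4555, 0.1546]
eef_rot: [-3.14, -0.002, 0.325]
wrist_force: [0.0, 0.7, -0.3]
gripper_width: 0.05
```

Run:
```python
from h import *
c,E=shot('side','side16.png')
for t in ['wedge_grip','wedge_tip']: print(t,find(t,c,E,k=4))
for t in ['tray','clip_centre','lens','driver']: print(t,find(t,c,E,k=1))
f=c['frame'];cv2.imwrite('pics/side16c.png',cv2.resize(f[130:330,150:450],None,fx=2.6,fy=2.6,interpolation=cv2.INTER_CUBIC))
c,E=shot('wrist','w16.png')
rel(tool([0.332,0.455,0.0024],18.6))
```

```text
wedge_grip [(0.69, [0.3452, -0.141, 0.0079], [298, 279]), (0.57, [0.3374, 0.4419, 0.0123], [193, 197]), (0.56, [0.561, -0.2181, 0.0108], [378, 259]), (0.16, [0.3812, 0.3094, -0.0002], [224, 210])]
wedge_tip [(0.7, [0.5325, -0.3053, -0.002], [395, 283]), (0.54, [0.4908, 0.2686, 0.0034], [258, 203]), (0.52, [0.2597, -0.1038, 0.0059], [262, 287]), (0.48, [0.3852, 0.3057, 0.002], [225, 210])]
tray [(0.69, [0.4901, 0.2708, 0.004], [258, 203])]
clip_centre [(0.63, [0.4871, 0.2612, 0.0162], [258, 201])]
lens [(0.79, [0.677, -0.154, 0.1709], [393, 186])]
driver [(0.59, [0.3726, 0.1074, 0.0034], [254, 236])]
t 30.2 tcp [0.3315 0.4545 0.1523] yaw [1.7996e+02 8.0000e-02 1.8620e+01] F [-0.7 -0.4  0.1]
shift cm [ 0.08 -0.04 14.99] rot deg [0.04 0.08 0.02]
```

View pics/side16c.png

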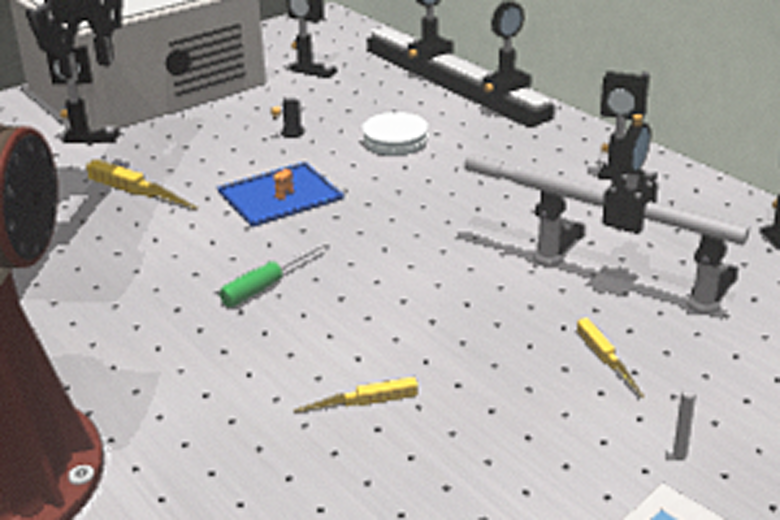

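View pics/w16.png

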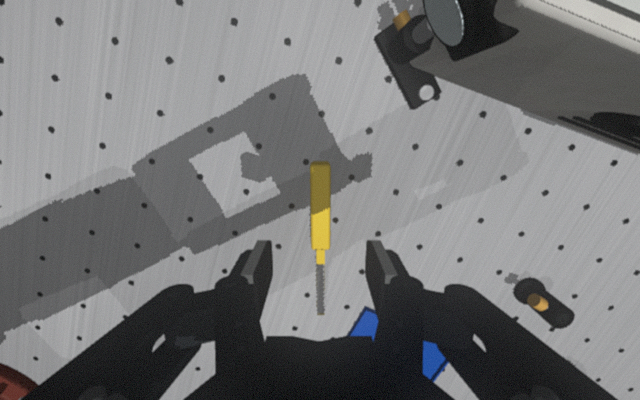

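All in order: the clip stands in the tray, the wedge lies flat, and the rod, lens carrier and other things have not moved. Handing in.

```bash
python3 -c "
from rig import r
print(r.job_done())"
```

```text
the job is handed in; nothing more can be done
None
```

The clip is off the rod and standing on its feet near the middle of the blue tray. The wedge lies flat on the open table beside the tray. I gripped the largest of the three yellow wedges by its handle and slid its blade along the rod top under the bow. At about 7 N the clip sprang loose. I lifted it off on the blade, stood it in the tray, lowered the wedge slightly and drew it back out from under the clip.

- **Final pictures:** They show the clip at about (0.487, 0.261) m inside the tray. The wedge handle is at about (0.337, 0.442) m, and the gripper is open about 150 mm above it.
- **Other things:** The tray, lens and screwdriver came back within a few mm of their first readings. In the last side-camera picture nothing else looked moved.
- **Limits:** The robot's clock read about 30 s of the 64 s allowed, and the wrist force readings I took stayed under 10 N.
- **Close pass:** While backing away from the tray, the gripper came close to an unlisted optics mount and a grey box. The force reading showed no contact, and I moved sideways before laying the wedge down.
- **Network misses:** The finder networks gave some wrong readings, such as `wedge_tip` reported on the post holder once. I checked those against the pictures and did not use them.

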